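# Fit the drive sprocket from the bottom of the stock spindle

## Task

The drive unit needs the big steel sprocket from the bottom of the spindle. First lift the two sprockets above it off, one at a time, and lay the green-bossed one flat in the green tray and then the red-bossed one flat in the red tray; then seat the big one fully home on the drive unit's flatted shaft, its orange mark turned to the unit's orange mark. After that put the other two back on the spindle as they were, red below and green on top, leave everything released and at rest, and do not knock over the oil bottle.

Things in the scene. Friction and masses are not known exactly. Their poses are not given: they have to be found in the camera images.
- drive_sprocket: Toothed disc, 108 mm wide, 5 mm thick, with a bare steel twelve-sided boss 34 mm across flats up to 28 mm above the underside; a flat every 30 deg, one facing own +x. D-bore 18.4 mm, flat 6.6 mm off axis on the +x side, as are orange marks on disc and boss. Origin: underside centre, z up. About 300 g. Starts lowest, underside 12 mm above the bench; yaw within 46 deg of the robot's.
- red_sprocket: Toothed disc, 88 mm wide, 5 mm thick, with a red twelve-sided boss 34 mm across flats up to 28 mm above the underside; a flat every 30 deg, one facing own +x. Dark disc, round 18.4 mm bore. Origin: underside centre, z up. About 200 g. Starts on the steel sprocket's boss, underside 40 mm above the bench.
- green_sprocket: Toothed disc, 72 mm wide, 5 mm thick, with a green twelve-sided boss 34 mm across flats up to 28 mm above the underside; a flat every 30 deg, one facing own +x. Bright disc, round 18.4 mm bore. Origin: underside centre, z up. About 140 g. Starts on top, on the red sprocket's boss, underside 68 mm above the bench.
- spindle: Stock spindle, fixed for the run: square pale wooden base 120 x 120 x 12 mm with a steel pin of 10 mm diameter upright in its middle, the pin's pointed tip 82 mm above the bench. Origin: centre of the base's underside on the bench, z up along the pin.
- drive_unit: Fixed. Black drum 124 mm wide on a 140 mm steel disc. On its axis a 32 mm aluminium shoulder, top 75 mm above the bench (the sprocket's underside rests there), and a 16 mm upright steel shaft up to 106 mm, its last 6 mm tapered. The shaft's one flat, 5.4 mm off axis, faces own +x, where the drum top has an orange stripe. Origin: shaft axis at bench height; yaw within 35 deg of the robot's.
- red_tray: Shallow red square tray, fixed for the run: 120 x 120 mm outside, 112 x 112 mm inside, walls 12 mm high, floor 4 mm thick. Origin: centre of its underside on the bench, z up.
- green_tray: Shallow green square tray, fixed for the run, of the same sizes as the red one: 120 x 120 mm outside, 112 x 112 mm inside, walls 12 mm high, floor 4 mm thick. Origin: centre of its underside on the bench, z up.
- oil_bottle: Small yellow oil bottle with a black cap, standing loose nearest to the robot between the stations, 40 mm in diameter and 110 mm tall; leave it standing. Origin: centre of its underside, z up.
Not all that is in view belongs to the job. Leave any blue or yellow look-alike of the drive_sprocket alone.

How it is judged:
On the way, in this order (a step that is already met when the one before it is completed fails the run):
1. the green-bossed sprocket lies flat and released in the green tray (horizontal distance between green_sprocket and green_tray below 0.035 m and z of green_sprocket in the frame of green_tray between 0 and 0.008 m and angle between green_sprocket's own z axis and vertical below 0.09 rad and linear speed of green_sprocket below 0.02 m/s and angular speed of green_sprocket below 0.3 rad/s and contact force between green_sprocket and the fingers below 0.1 N), for 0.2 s.
2. the red-bossed sprocket lies flat and released in the red tray, the green one still in its tray (horizontal distance between green_sprocket and green_tray below 0.035 m and z of green_sprocket in the frame of green_tray between 0 and 0.008 m and angle between each of green_sprocket, red_sprocket's own z axis and vertical below 0.09 rad and horizontal distance between red_sprocket and red_tray below 0.035 m and z of red_sprocket in the frame of red_tray between 0 and 0.008 m and linear speed of red_sprocket below 0.02 m/s and angular speed of red_sprocket below 0.3 rad/s and contact force between red_sprocket and the fingers below 0.1 N), for 0.2 s.
3. the steel sprocket is fully home on the drive unit's shaft and released, the other two still in their trays (horizontal distance between drive_sprocket and drive_unit below 0.004 m and z of drive_sprocket in the frame of drive_unit between 0.072 and 0.078 m and angle between each of drive_sprocket, green_sprocket, red_sprocket's own z axis and vertical below 0.09 rad and angle between the x axis of drive_sprocket and the x axis of drive_unit, either way round below 0.3 rad and horizontal distance between green_sprocket and green_tray below 0.035 m and z of green_sprocket in the frame of green_tray between 0 and 0.008 m and horizontal distance between red_sprocket and red_tray below 0.035 m and z of red_sprocket in the frame of red_tray between 0 and 0.008 m and linear speed of drive_sprocket below 0.02 m/s and angular speed of drive_sprocket below 0.3 rad/s and contact force between drive_sprocket and the fingers below 0.1 N), for 0.2 s.
4. the red-bossed sprocket is back on the spindle, down on its base, and released (horizontal distance between red_sprocket and spindle below 0.008 m and z of red_sprocket in the frame of spindle between 0.008 and 0.016 m and angle between each of red_sprocket, drive_sprocket's own z axis and vertical below 0.09 rad and linear speed of red_sprocket below 0.02 m/s and angular speed of red_sprocket below 0.3 rad/s and contact force between red_sprocket and the fingers below 0.1 N and horizontal distance between drive_sprocket and drive_unit below 0.004 m and z of drive_sprocket in the frame of drive_unit between 0.072 and 0.078 m and angle between the x axis of drive_sprocket and the x axis of drive_unit, either way round below 0.3 rad), for 0.2 s.
5. the green-bossed sprocket is back on the spindle on top of the red one (horizontal distance between each of green_sprocket, red_sprocket and spindle below 0.008 m and z of green_sprocket in the frame of spindle between 0.036 and 0.044 m and angle between each of green_sprocket, red_sprocket's own z axis and vertical below 0.09 rad and z of red_sprocket in the frame of spindle between 0.008 and 0.016 m), for 0.2 s.
At the end, for the whole second after the job is handed in: Steel sprocket home on the shoulder (+-3 mm, within 4 mm of the axis, marks within 17 deg); red-bossed one on the spindle base and green-bossed on top of it (heights +-4 mm, within 8 mm of the pin axis); all level within 5 deg, released, at rest; oil bottle upright within 17 deg (all of step 5 and horizontal distance between drive_sprocket and drive_unit below 0.004 m and z of drive_sprocket in the frame of drive_unit between 0.072 and 0.078 m and angle between drive_sprocket's own z axis and vertical below 0.09 rad and angle between the x axis of drive_sprocket and the x axis of drive_unit, either way round below 0.3 rad and linear speed of each of drive_sprocket, red_sprocket, green_sprocket below 0.02 m/s and angular speed of each of drive_sprocket, red_sprocket, green_sprocket below 0.3 rad/s and angle between oil_bottle's own z axis and vertical below 0.3 rad); the robot touches nothing.
It fails at once if the oil bottle is knocked over (angle between oil_bottle's own z axis and vertical above 0.5 rad).
It also fails if it takes over 136 s, if anything falls off the work surface, if the arm or the gripper's body presses on something with over 40 N, if the wrist force passes 120 N, or if a joint passes its speed limit or range.

## Robot

A 7-joint arm with a two-finger parallel gripper is mounted at the origin on the work surface. World frame = base frame: x ahead of the robot, y to its left, z up, the work surface at z = 0. Lengths are in m, angles in rad, forces in N, time in s.
With the tool pointing down it reaches from about 0.4 to 0.9 m from the base axis. Payload 5.6 kg.
Tool frame: the origin (TCP) lies at the very end of the fingers, on their centre line; the grasp point (between the pads) lies 19 mm behind it; z points along the fingers, y is the direction in which the jaws open and shut (so a half turn about z gives the same grasp; the last joint's range is limited). The gripper opens to 92 mm and grips with 3 to 60 N. Pads are 20 mm wide; open, the fingers measure 128 mm over their backs; the gripper's body (75 mm by 189 mm) begins 69 mm behind the grasp point.
Start: joints at [-1.183, 0.468, -0.012, 1.603, 0.006, 1.071, -0.056], TCP at [0.271, 0.591, 0.215] pointing down, gripper open.
Joint ranges: [-2.53, 2.53], [-0.31, 2.02], [-1.57, 1.55], [0.28, 2.44], [-1.29, 4.43], [0.15, 1.84], [-2.92, 2.92]. Speed limits (rad/s): [2.57, 2.57, 3.14, 3.14, 3.14, 3.14, 3.14].

## Interface

Orientations are given as a unit quaternion [w, x, y, z].
In Python, from plant import arm gives the robot as it stands.
- The arm moves only by the shell command python3 -m handwheel 'ROWS' [FORCE]. ROWS is JSON, a list of rows, each a list of 5 numbers: the opening, from -1 (shut) to 1 (fully open), then the shift along the tool's x, y, z normalised to -1 to 1, where 1 is 150 mm, then the turn about the tool's z normalised to -1 to 1, where 1 is 30 degrees. In form: [[hand, tx, ty, tz, twist], ...]. A call has 1 to 8 rows; each row is the pose to reach, as a shift and turn from the pose measured when the call began, along the tool's axes at that moment; what a row does not reach only later rows make up. A row lasts 1/12 s, in which the tool goes at most 41.7 mm and 7.16 degrees, less where a joint would pass 70% of its speed; a pose out of reach is approached as far as the arm can. A call with a number of a shift or a turn outside -1 to 1 is refused whole. A call with a gripper value outside its range is refused whole. The fingers move at their own pace and stop on an object; FORCE is the grip in N (left out, the last holds). Time passes only in rows, so rows that repeat a pose let the fingers close. It gives the time, the measured TCP pose, the force and the opening at its end, in the units of the state.
- arm.sense(): the state, without advancing time (a new reading comes with each control period).
- arm.capture(name): name is "scene" or "top" or "wrist"; returns (picture, depth): 480x640x3 uint8, red, green, blue; 480x640 float32, m along the optical axis (not along the pixel's ray), 0 where there is no reading.
- arm.camera_params(name): a dict with "fx", "fy", "cx", "cy" (pixels), "pose" (4x4, takes a point from camera to world coordinates). Camera axes: x right, y down, z forward; pixel columns grow to the right and rows downward; lengths in m; the calibration is good to about 2 mm. A picture is of the moment at which its call begins: read the wrist's pose just before it. camera_params takes no time and is no camera call; for the wrist camera it gives the pose at the moment of the call.
- arm.hand_in(): hands the job in, once; it reports no verdict.
The state is a dict: "clock": time; "joint_positions": joint angles; "dq": joint speeds; "joint_efforts": joint torques, N m; "eef_pos": TCP position; "tool_rot": TCP orientation; "force": force on the tool from outside, world axes, zero at the start; "torque": the same for the moment, N m; "grip_width": opening from 0.0 (shut) to 1.0 (fully open).
Only numpy, scipy, OpenCV 4.12 (cv2) and the standard library are available. Lean on these libraries where they do the work, as an engineer would, in place of code of your own. Each camera call takes 0.05 s, during which the arm holds its last target. There are 200 camera calls.

## Working session

There is one attempt and no reset: what is moved stays moved. The work goes in short steps, Python scripts to look and compute and a shell command to move; the robot and the scene stay as the last step left them, time stands still between calls to the robot, and variables do not carry over. Pictures are saved under pics/ and viewed, about 12 in all and at most 16, crops included, and the job is handed in when it is done.

```bash
ls; mkdir -p pics; python3 - <<'E'
from plant import arm
import cv2
s=arm.sense();print(s)
for n in("top","scene"):
    p,d=arm.capture(n);cv2.imwrite(f"pics/{n}0.png",p[:,:,::-1]);
    import numpy as np;np.save(f"pics/{n}0.npy",d)
    print(arm.camera_params(n))
E
```

```text
pics
{'clock': 0.0, 'joint_positions': array([-1.18301852,  0.46842345, -0.01158071,  1.60359651,  0.00600347,
        1.07141818, -0.05629762]), 'dq': array([ 0.00081255,  0.00071184, -0.00035877,  0.00102469,  0.00108834,
       -0.00208418,  0.00136531]), 'joint_efforts': array([ 4.42373657e-04, -5.20568526e+01, -1.22615683e-02, -2.43748283e+01,
       -5.65973378e-02,  1.71364623e-02,  1.64450321e-04]), 'eef_pos': array([0.27126   , 0.59005281, 0.21362155]), 'tool_rot': array([-1.25345667e-04,  2.13766255e-01,  9.76884419e-01, -8.96964567e-04]), 'force': array([ 0.13634789, -0.35219174, -0.04306657]), 'torque': array([-0.01914401, -0.03735295, -0.03417905]), 'grip_width': 1.0005298702996097}
{'fx': 561.1032935171299, 'fy': 561.1032935171299, 'cx': 319.19182152637126, 'cy': 244.8805413286227, 'pose': array([[-5.36085015e-03, -9.83468957e-01,  1.80997436e-01,
         2.22404995e-01],
       [-9.99985556e-01,  5.34232557e-03, -5.89850104e-04,
        -6.97941449e-02],
       [-3.86847964e-04, -1.80997984e-01, -9.83483391e-01,
         1.31177334e+00],
       [ 0.00000000e+00,  0.00000000e+00,  0.00000000e+00,
         1.00000000e+00]])}
{'fx': 507.8165573364864, 'fy': 507.8165573364864, 'cx': 316.05522932144373, 'cy': 238.65932707317108, 'pose': array([[-0.31408876,  0.68263657, -0.6598148 ,  1.22280627],
       [ 0.94934559,  0.23281657, -0.21104357,  0.20404509],
       [ 0.00954976, -0.69267869, -0.72118308,  0.93730012],
       [ 0.        ,  0.        ,  0.        ,  1.        ]])}
```

View pics/top0.png

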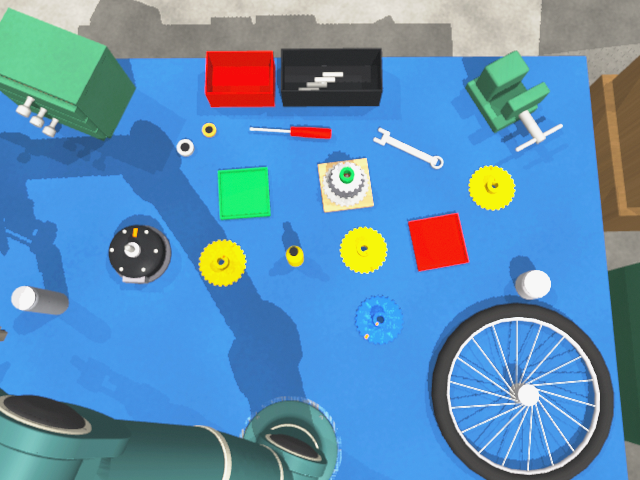

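View pics/scene0.png

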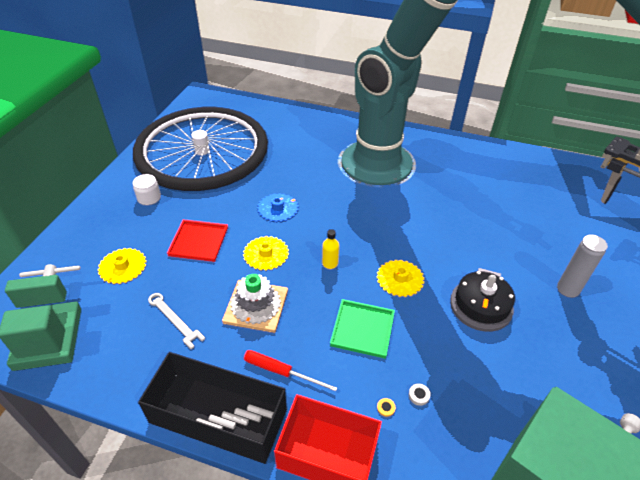

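Top view: spindle stack with green boss (347,175), green tray (244,193), red tray (438,242), drive unit (138,250), bottle (294,257). Look-alikes to leave alone: yellow sprockets (222,262), (363,250) and (492,187), the blue one (379,319), and the red box (240,78). The target is the stack on the wooden base at (347,185), with the steel sprocket at the bottom. Next I measure, with one close crop as a check.

```bash
cat > h.py <<'E'
from plant import arm
import numpy as np, cv2, sys
from scipy.spatial.transform import Rotation as R
def rot(s): q=s["tool_rot"]; return R.from_quat([q[1],q[2],q[3],q[0]])
def world(cp,u,v,z):            # pixel ray met with height z
    r=cp["pose"][:3,:3]@np.array([(u-cp["cx"])/cp["fx"],(v-cp["cy"])/cp["fy"],1]); o=cp["pose"][:3,3]
    return o+r*(z-o[2])/r[2]
def cloud(cp,d):
    v,u=np.indices(d.shape); P=np.stack([(u-cp["cx"])/cp["fx"]*d,(v-cp["cy"])/cp["fy"]*d,d],-1)
    W=P@cp["pose"][:3,:3].T+cp["pose"][:3,3]; W[d==0]=np.nan; return W
def pix(cp,p):
    q=cp["pose"][:3,:3].T@(np.array(p)-cp["pose"][:3,3]); return q[0]/q[2]*cp["fx"]+cp["cx"],q[1]/q[2]*cp["fy"]+cp["cy"]
def go(x,y,z,yaw=None):         # shift in rows' units; yaw = world direction (deg) of tool y, mod 180
    s=arm.sense();r=rot(s);e=s["eef_pos"];M=r.as_matrix()
    t=M.T@(np.array([x,y,z])-e)/.15
    cur=np.degrees(np.arctan2(M[1,1],M[0,1])); tw=0
    if yaw is not None: tw=-((yaw-cur+90)%180-90)/30
    print("from",e.round(4),"yaw_y %.1f"%cur,"tilt %.2f"%np.degrees(np.arccos(-M[2,2])),"q7 %.2f"%s["joint_positions"][6],"-> t",t.round(4),"tw %.3f"%tw,"| F",s["force"].round(1),"w %.3f"%s["grip_width"],"clk %.1f"%s["clock"])
E
python3 - <<'E'
from h import *
cp=arm.camera_params("top");p=cv2.imread("pics/top0.png");d=np.load("pics/top0.npy");W=cloud(cp,d)
hsv=cv2.cvtColor(p,cv2.COLOR_BGR2HSV)
def box(name,u0,u1,v0,v1,m):
    sub=np.zeros(d.shape,bool);sub[v0:v1,u0:u1]=1;m=m&sub&~np.isnan(W[...,0])
    P=W[m];print(name,m.sum(),"mean",P.mean(0).round(4),"z",np.percentile(P[:,2],[2,50,98]).round(4))
    r=cv2.minAreaRect(P[:,:2].astype(np.float32)*1000);print("  rect",r);return P
H,S,V=hsv[...,0],hsv[...,1],hsv[...,2]
g=(H>45)&(H<75)&(S>120);rd=((H<8)|(H>172))&(S>150);yl=(H>20)&(H<34)&(S>150)
box("green tray",205,285,155,230,g);box("red tray",400,480,205,280,rd)
P=box("green boss",325,370,160,195,g)
P=box("bottle",280,310,240,275,yl)
P=box("base wood",305,385,145,220,(W[...,2]>.006)&(W[...,2]<.018))
for z0,z1 in((.085,.105),(.065,.08),(.03,.055)): box(f"stack {z0}",310,385,150,215,(W[...,2]>z0)&(W[...,2]<z1))
for z0,z1 in((.09,.12),(.065,.085),(.05,.065),(.02,.05)): box(f"drive {z0}",90,185,205,300,(W[...,2]>z0)&(W[...,2]<z1))
ps,ds=arm.capture("scene")
a=cv2.resize(p[205:295,90:185],None,fx=4.2,fy=4.2,interpolation=cv2.INTER_CUBIC);b=cv2.resize(p[140:230,305:390],None,fx=4.2,fy=4.2,interpolation=cv2.INTER_CUBIC)
cv2.imwrite("pics/c1.png",np.hstack([a,b]))
go(0.5,0,.2)
E
```

```text
green tray 2371 mean [0.5911 0.1115 0.0033] z [-0.0031  0.0028  0.0123]
  rect ((590.3317260742188, 110.48875427246094), (119.45008850097656, 119.03876495361328), 4.132345199584961)
red tray 2565 mean [ 0.4694 -0.3521  0.0036] z [-0.0031  0.0031  0.0129]
  rect ((469.5948181152344, -351.94482421875), (120.2021484375, 120.85493469238281), 10.029587745666504)
green boss 165 mean [ 0.6086 -0.1332  0.0895] z [0.0679 0.0921 0.0985]
  rect ((609.497314453125, -133.1090850830078), (29.73837661743164, 32.81475067138672), 86.35462951660156)
bottle 212 mean [ 0.4241 -0.0151  0.0648] z [0.0109 0.0709 0.1077]
  rect ((429.6601867675781, -13.117639541625977), (35.02596664428711, 38.07479476928711), 4.583919525146484)
base wood 1262 mean [ 0.6017 -0.1329  0.0121] z [0.0065 0.0121 0.0176]
  rect ((613.1436767578125, -131.5788116455078), (176.67465209960938, 187.7025604248047), 86.101806640625)
stack 0.085 153 mean [ 0.6101 -0.1342  0.0932] z [0.086  0.0932 0.0985]
  rect ((611.103515625, -134.3644256591797), (31.773881912231445, 35.52067565917969), 89.50753021240234)
stack 0.065 496 mean [ 0.6082 -
[... 475 characters left out ...]
67932129), 3.4308502674102783)
drive 0.065 142 mean [0.4429 0.3464 0.0725] z [0.0652 0.0723 0.0831]
  rect ((445.1191711425781, 342.0366516113281), (56.910728454589844, 66.22416687011719), 41.474449157714844)
drive 0.05 1894 mean [0.4427 0.3467 0.0575] z [0.0508 0.0577 0.0635]
  rect ((443.52374267578125, 348.5946350097656), (121.29031372070312, 121.13484954833984), 46.75223922729492)
drive 0.02 473 mean [0.4152 0.3295 0.0414] z [0.0218 0.0449 0.0498]
  rect ((440.5845031738281, 346.82952880859375), (132.76168823242188, 123.85579681396484), 35.05720520019531)
from [0.2713 0.5902 0.2139] yaw_y 65.3 tilt 0.08 q7 -0.06 -> t [-3.0286 -2.9382  0.0966] tw 0.000 | F [ 1.  -0.2  0.6] w 0.997 clk 0.1
```

View pics/c1.png

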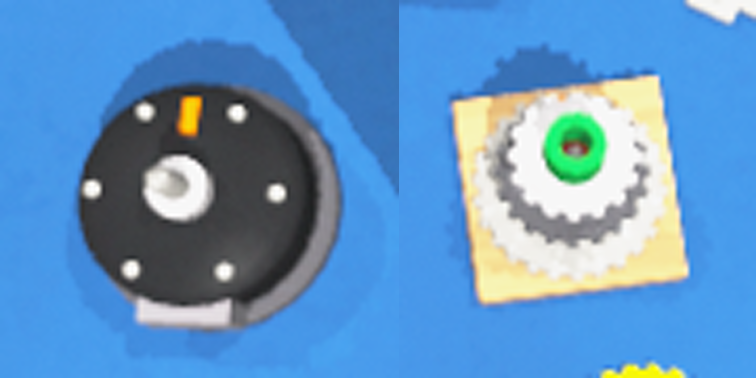

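Crop: stack confirmed on the wooden base, with the green boss at (575,145) and a grey disc below. The unit's orange stripe is at (189,116), roughly toward +x. Moving above the stack.

```bash

python3 -m handwheel '[[1,-1,-0.85,-0.1,0],[1,-1,-0.85,-0.1,0],[1,-1,-0.85,-0.1,0],[1,-1,-0.85,-0.1,0],[1,-1,-0.85,-0.1,0],[1,-1,-0.85,-0.1,0]]' 20
python3 -m handwheel '[[1,-1,-0.85,0,0],[1,-1,-0.85,0,0],[1,-1,-0.85,0,0],[1,-1,-0.85,0,0],[1,-1,-0.85,0,0],[1,-1,-0.85,0,0]]'
python3 -m handwheel '[[1,-1,-0.85,0,1],[1,-1,-0.85,0,1],[1,-1,-0.85,0,1],[1,-1,-0.85,0,1],[1,-1,-0.85,0,1],[1,-1,-0.85,0,1]]'
python3 -c "
from h import *
go(.611,-.134,.25,-12)"
```

```text
clock: 0.65
eef_pos: [0.3586, 0.4051, 0.2296]
tool_rot: [0.001, 0.218, 0.976, -0.002]
force: [0.6, 0.4, 0.4]
grip_width: 1.0
clock: 1.15
eef_pos: [0.443, 0.2186, 0.2306]
tool_rot: [0.002, 0.224, 0.975, -0.003]
force: [-0.3, -0.1, -0.7]
grip_width: 0.998
clock: 1.65
eef_pos: [0.5248, 0.0309, 0.2324]
tool_rot: [0.005, 0.474, 0.881, -0.003]
force: [-0.4, -0.2, -0.1]
grip_width: 1.004
from [0.5248 0.0309 0.2324] yaw_y 33.5 tilt 0.65 q7 0.55 -> t [-1.2349 -0.127  -0.1032] tw 1.516 | F [-0.4 -0.2 -0.1] w 1.004 clk 1.6
```

```bash

python3 -m handwheel '[[1,-0.9,-0.1,-0.1,0.8],[1,-0.9,-0.1,-0.1,0.8],[1,-0.9,-0.1,-0.1,0.8],[1,-0.9,-0.1,-0.1,0.8],[1,-0.9,-0.1,-0.1,0.8],[1,-0.9,-0.1,-0.1,0.8]]'
python3 - <<'E'
from h import *
go(.611,-.134,.25,-12)
cp=arm.camera_params("wrist");p,d=arm.capture("wrist");cv2.imwrite("pics/w1.png",p[:,:,::-1]);np.save("pics/w1.npy",d)
print(cp["pose"].round(3),cp["fx"],[pix(cp,q) for q in((.611,-.134,.096),(.611,-.134,.082))])
E
```

```text
clock: 2.15
eef_pos: [0.5867, -0.0898, 0.2484]
tool_rot: [0.005, 0.646, 0.763, -0.003]
force: [0.3, 1.1, -0.2]
grip_width: 1.001
from [ 0.5867 -0.0898  0.2484] yaw_y 9.5 tilt 0.64 q7 0.42 -> t [-0.3173  0.1112 -0.0072] tw 0.715 | F [ 0.3  1.1 -0.2] w 1.001 clk 2.1
[[ 0.986  0.158  0.048  0.575]
 [ 0.165 -0.952 -0.258 -0.018]
 [ 0.005  0.262 -0.965  0.418]
 [ 0.     0.     0.     1.   ]] 336.2964433624918 [(np.float64(327.5166979505345), np.float64(266.5393940716456)), (np.float64(326.8814825646962), np.float64(261.89436898323703))]
```

View pics/w1.png

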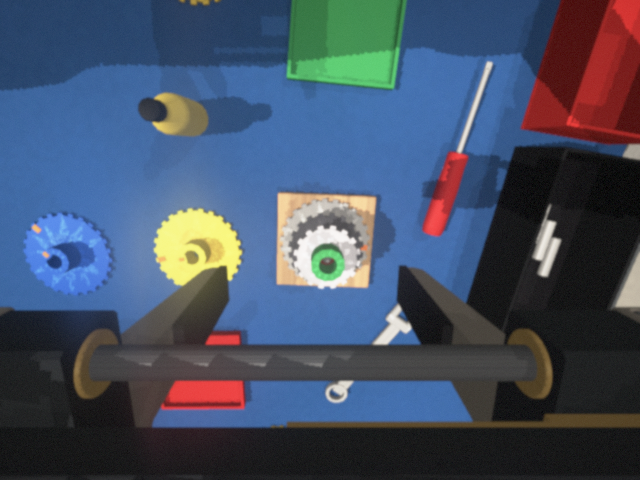

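Wrist view: green boss at (328,262), with the three stacked discs visible and an orange speck near (365,248) on the steel disc's rim. Enlarging.

```bash

python3 - <<'E'
from h import *
p=cv2.imread("pics/w1.png");cv2.imwrite("pics/c2.png",cv2.resize(p[185:295,270:385],None,fx=5,fy=5,interpolation=cv2.INTER_CUBIC))
hsv=cv2.cvtColor(p,cv2.COLOR_BGR2HSV)
m=(hsv[...,0]>45)&(hsv[...,0]<75)&(hsv[...,1]>120);m[:230]=0;m[300:]=0
v,u=np.nonzero(m);print("green",u.mean(),v.mean(),cv2.fitEllipse(cv2.convexHull(np.stack([u,v],1).astype(np.int32))))
E
```

```text
green 328.0357142857143 264.0309523809524 ((464.60845947265625, 239.58926391601562), (67.31945037841797, 312.84503173828125), 79.85136413574219)
```

View pics/c2.png

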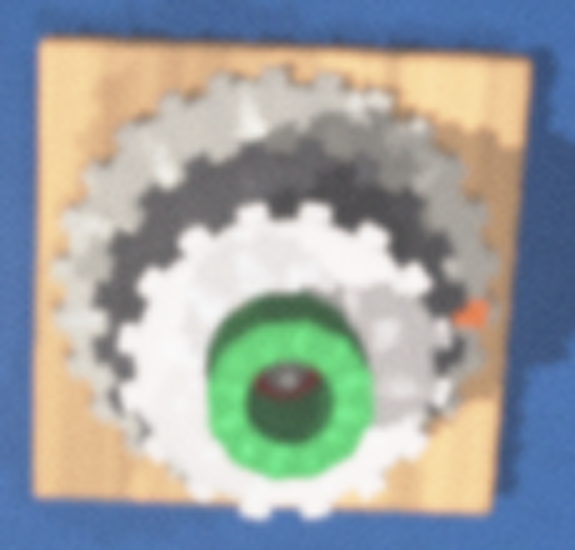

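```bash

python3 - <<'E'
from h import *
cp=arm.camera_params("wrist")
a=world(cp,328,264.6,.096);o=world(cp,364.4,247.6,.017)
print(a,o,np.degrees(np.arctan2(*(o-a)[1::-1])),np.hypot(*(o-a)[:2]))
ct=arm.camera_params("top")
s=world(ct,135,232.6,.058);print("stripe",s,np.degrees(np.arctan2(s[1]-.3485,s[0]-.443)))
go(.611,-.134,.13,-12)
E
```

```text
[ 0.61077966 -0.13006549  0.096     ] [ 0.66054291 -0.12815187  0.017     ] 2.20219483238689 0.04980003254004749
stripe [0.48391657 0.34952657 0.058     ] 1.4372180956110716
from [ 0.5864 -0.0883  0.2482] yaw_y 9.6 tilt 0.58 q7 0.42 -> t [-0.3198  0.1095  0.7915] tw 0.720 | F [0.3 0.6 0.4] w 0.996 clk 2.2
```

```bash

python3 -m handwheel '[[1,-0.3135,0.114,0,0],[1,-0.3135,0.114,0,0],[1,-0.3135,0.114,0.3,0],[1,-0.3135,0.114,0.79,0],[1,-0.3135,0.114,0.79,0],[1,-0.3135,0.114,0.79,0],[1,-0.3135,0.114,0.79,0]]'
python3 - <<'E'
from h import *
cp=arm.camera_params("wrist");p,d=arm.capture("wrist");cv2.imwrite("pics/w2.png",p[:,:,::-1])
hsv=cv2.cvtColor(p,cv2.COLOR_BGR2HSV_FULL if 0 else cv2.COLOR_RGB2HSV)
m=(hsv[...,0]>45)&(hsv[...,0]<75)&(hsv[...,1]>120);n,l,st,c=cv2.connectedComponentsWithStats(m.astype(np.uint8))
for i in range(1,n):
    if st[i,4]>60: print(st[i],c[i])
print(pix(cp,(.611,-.133,.096)))
go(.611,-.133,.077)
E
```

```text
clock: 2.78
eef_pos: [0.6104, -0.1309, 0.129]
tool_rot: [0.003, 0.645, 0.765, -0.003]
force: [0.7, 0.2, 0.5]
grip_width: 1.001
[380   0  32   4  75] [399.05333333   0.93333333]
[288 270  42  18 373] [308.25737265 279.90616622]
(np.float64(311.98982052196646), np.float64(265.36766074330865))
from [ 0.6121 -0.1318  0.1312] yaw_y 9.7 tilt 0.58 q7 0.56 -> t [-0.0032 -0.0096  0.3616] tw 0.000 | F [-0.1 -0.9  0.7] w 1.000 clk 2.8
```

```bash

python3 -m handwheel '[[1,0,-0.014,0.36,0],[1,0,-0.014,0.36,0],[1,0,-0.014,0.36,0],[1,0,-0.014,0.36,0],[-1,0,-0.014,0.36,0],[-1,0,-0.014,0.36,0],[-1,0,-0.014,0.36,0],[-1,0,-0.014,0.36,0]]' 25
python3 -m handwheel '[[-1,0,0,0,0],[-1,0,0,0,0],[-1,0,0,-0.3,0],[-1,0,0,-0.6,0],[-1,0,0,-0.9,0],[-1,0,0,-0.9,0],[-1,0,0,-0.9,0]]'
python3 - <<'E'
from h import *
p,d=arm.capture("wrist");q,d=arm.capture("scene")
cv2.imwrite("pics/w3.png",np.hstack([p[120:420,120:520],q[100:400,100:500]])[:,:,::-1])
go(.590,.1105,.2)
E
```

```text
clock: 3.5
eef_pos: [0.6109, -0.1327, 0.0783]
tool_rot: [0.005, 0.645, 0.764, -0.002]
force: [1.0, 0.3, -0.4]
grip_width: 0.732
clock: 4.08
eef_pos: [0.6124, -0.1321, 0.2175]
tool_rot: [0.008, 0.645, 0.764, 0.001]
force: [1.2, 0.6, 0.7]
grip_width: 0.225
from [ 0.6097 -0.1312  0.2128] yaw_y 9.7 tilt 0.59 q7 0.52 -> t [1.6109 0.1419 0.0708] tw 0.000 | F [-0.4  0.4 -0.2] w 0.134 clk 4.2
```

View pics/w3.png

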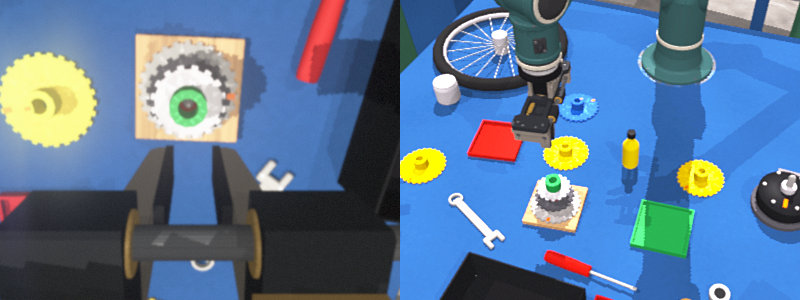

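The fingers are slow, at about 0.07 of full opening per row, so they had not closed before the lift. The stack is still undisturbed (w3, left half: green boss at (188,105)). Retrying with a narrower pre-opening and more closing rows.

```bash

python3 -m handwheel '[[0.2,0,0,0,0],[0.2,0,0,0,0],[0.2,0,0,0,0],[0.2,0,0,0,0],[0.2,0,0,0,0],[0.2,0,0,0,0],[0.2,0,0,0,0],[0.2,0,0,0,0]]' 25
python3 -c "
from h import *
go(.611,-.133,.077)"
```

```text
clock: 4.85
eef_pos: [0.6097, -0.1312, 0.2128]
tool_rot: [0.005, 0.645, 0.764, -0.002]
force: [-0.6, 1.4, 0.3]
grip_width: 0.602
from [ 0.6097 -0.1312  0.2128] yaw_y 9.7 tilt 0.59 q7 0.52 -> t [-0.0049  0.0029  0.9053] tw 0.000 | F [-0.6  1.4  0.3] w 0.602 clk 4.8
```

```bash

python3 -m handwheel '[[0.2,0,0,0.9,0],[0.2,0,0,0.9,0],[0.2,0,0,0.9,0],[0.2,0,0,0.9,0],[0.2,0,0,0.9,0],[0.2,0,0,0.9,0],[-1,0,0,0.9,0],[-1,0,0,0.9,0]]'
python3 -m handwheel '[[-1,0,0,0,0],[-1,0,0,0,0],[-1,0,0,0,0],[-1,0,0,0,0],[-1,0,0,0,0],[-1,0,0,0,0],[-1,0,0,0,0]]'
python3 -m handwheel '[[-1,0,0,-0.3,0],[-1,0,0,-0.6,0],[-1,0,0,-0.9,0],[-1,0,0,-0.9,0],[-1,0,0,-0.9,0],[-1,0,0,-0.9,0]]'
python3 - <<'E'
from h import *
p,d=arm.capture("wrist");q,d=arm.capture("scene")
cv2.imwrite("pics/w4.png",np.hstack([p[120:420,120:520],q[100:400,100:500]])[:,:,::-1])
go(.590,.1105,.2)
E
```

```text
clock: 5.52
eef_pos: [0.6113, -0.1326, 0.0791]
tool_rot: [0.006, 0.645, 0.764, -0.001]
force: [0.3, 0.9, -0.2]
grip_width: 0.48
clock: 6.1
eef_pos: [0.612, -0.1327, 0.0801]
tool_rot: [0.006, 0.645, 0.764, -0.001]
force: [-1.4, 0.6, 6.2]
grip_width: 0.367
clock: 6.6
eef_pos: [0.6103, -0.131, 0.2145]
tool_rot: [0.006, 0.645, 0.765, -0.0]
force: [-0.8, 0.6, -1.8]
grip_width: 0.369
from [ 0.6093 -0.1309  0.2125] yaw_y 9.7 tilt 0.55 q7 0.53 -> t [1.6084 0.145  0.0695] tw 0.000 | F [-0.4  0.5 -2.1] w 0.365 clk 6.7
```

View pics/w4.png

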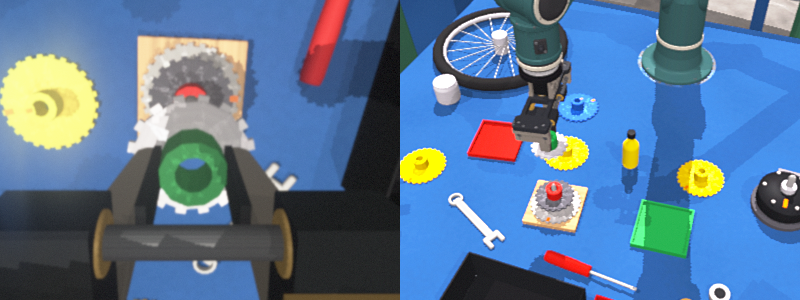

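Green is held (0.367 ≈ 34 mm, across the flats) and the red boss is now on top at the spindle. Going to the green tray.

```bash

python3 -m handwheel '[[-1,0.8,0.07,0,0],[-1,0.8,0.07,0,0],[-1,0.8,0.07,0,0],[-1,0.8,0.07,0,0],[-1,0.8,0.07,0,0]]'
python3 -m handwheel '[[-1,0.8,0.07,0,0],[-1,0.8,0.07,0,0],[-1,0.8,0.07,0,0],[-1,0.8,0.07,0.2,0],[-1,0.8,0.07,0.2,0],[-1,0.8,0.07,0.2,0]]'
python3 -c "
from h import *
go(.590,.1105,.016)"
```

```text
clock: 7.12
eef_pos: [0.5979, -0.0074, 0.2088]
tool_rot: [0.003, 0.642, 0.766, -0.003]
force: [-0.3, -0.1, -1.4]
grip_width: 0.365
clock: 7.62
eef_pos: [0.586, 0.1103, 0.1756]
tool_rot: [0.002, 0.643, 0.766, -0.006]
force: [0.1, -0.8, -0.4]
grip_width: 0.37
from [0.586  0.1103 0.1756] yaw_y 10.0 tilt 0.70 q7 0.11 -> t [0.0075 0.0338 1.0636] tw 0.000 | F [ 0.1 -0.8 -0.4] w 0.370 clk 7.6
```

```bash

python3 -m handwheel '[[-1,0,0.025,0.25,0],[-1,0,0.025,0.5,0],[-1,0,0.025,0.7,0],[-1,0,0.025,0.85,0],[-1,0,0.025,0.85,0],[-1,0,0.025,0.85,0]]'
python3 -c "
from h import *
go(.590,.1105,.016)"
```

```text
clock: 8.12
eef_pos: [0.5894, 0.1069, 0.0481]
tool_rot: [0.002, 0.644, 0.765, -0.007]
force: [0.2, 0.7, -1.4]
grip_width: 0.363
from [0.5894 0.1069 0.0481] yaw_y 9.8 tilt 0.81 q7 0.18 -> t [0.0257 0.0095 0.2134] tw 0.000 | F [ 0.2  0.7 -1.4] w 0.363 clk 8.1
```

```bash

python3 -m handwheel '[[-1,0.025,0,0.1,0],[-1,0.025,0,0.2,0],[-1,0.025,0,0.22,0],[-1,0.025,0,0.22,0],[-1,0.025,0,0.22,0]]'
python3 -m handwheel '[[0.2,0,0,0,0],[0.2,0,0,0,0],[0.2,0,0,0,0],[0.2,0,0,0,0],[0.2,0,0,0,0],[0.2,0,0,0,0]]'
python3 -m handwheel '[[0.2,0,0,-0.3,0],[0.2,0,0,-0.6,0],[0.2,0,0,-0.9,0],[0.2,0,0,-1,0],[0.2,0,0,-1,0],[0.2,0,0,-1,0]]'
python3 - <<'E'
from h import *
go(.611,-.133,.18)
q,d=arm.capture("top");cv2.imwrite("pics/t1.png",q[:,:,::-1]);np.save("pics/t1.npy",d)
cp=arm.camera_params("top");W=cloud(cp,d);hsv=cv2.cvtColor(q,cv2.COLOR_RGB2HSV)
rd=((hsv[...,0]<8)|(hsv[...,0]>172))&(hsv[...,1]>150);rd[:,:325]=0;rd[:,370:]=0;rd[:150]=0;rd[200:]=0
print("red boss",W[rd&(W[...,2]>.06)].mean(0),rd.sum())
P=W[190-40:230,215:275].reshape(-1,3);P=P[(P[:,2]>.02)&(P[:,2]<.06)];print("green boss",np.nanmean(P,0),len(P))
E
```

```text
clock: 8.53
eef_pos: [0.5896, 0.1101, 0.0162]
tool_rot: [0.003, 0.644, 0.765, -0.006]
force: [-0.3, -1.0, -0.9]
grip_width: 0.367
clock: 9.03
eef_pos: [0.5897, 0.1101, 0.0163]
tool_rot: [0.003, 0.644, 0.765, -0.006]
force: [-0.7, 0.7, -0.1]
grip_width: 0.601
clock: 9.53
eef_pos: [0.5911, 0.1124, 0.1679]
tool_rot: [0.003, 0.644, 0.765, -0.004]
force: [0.5, -0.1, -0.4]
grip_width: 0.601
from [0.5911 0.1124 0.1679] yaw_y 9.8 tilt 0.63 q7 0.11 -> t [-1.6353 -0.1465 -0.0627] tw 0.000 | F [ 0.5 -0.1 -0.4] w 0.601 clk 9.5
red boss [ 0.61030282 -0.13378417  0.06608549] 170
green boss [0.59292121 0.09725311 0.0292508 ] 46
```

```bash

python3 -m handwheel '[[0.2,-0.82,-0.075,0,0],[0.2,-0.82,-0.075,0,0],[0.2,-0.82,-0.075,0,0],[0.2,-0.82,-0.075,0,0],[0.2,-0.82,-0.075,0,0]]'
python3 -m handwheel '[[0.2,-0.82,-0.075,0,0],[0.2,-0.82,-0.075,0,0],[0.2,-0.82,-0.075,0,0],[0.2,-0.82,-0.075,0,0],[0.2,-0.82,-0.075,0,0],[0.2,-0.82,-0.075,0,0]]'
python3 - <<'E'
from h import *
go(.611,-.133,.05)
q,d=arm.capture("scene");cv2.imwrite("pics/s1.png",cv2.resize(q[150:390,200:420],None,fx=2.5,fy=2.5)[:,:,::-1])
E
```

```text
clock: 10.0
eef_pos: [0.5984, -0.0145, 0.1658]
tool_rot: [0.002, 0.647, 0.763, -0.007]
force: [0.7, 1.2, 0.5]
grip_width: 0.599
clock: 10.5
eef_pos: [0.607, -0.1356, 0.1659]
tool_rot: [0.0, 0.646, 0.763, -0.008]
force: [-0.2, 0.6, -0.1]
grip_width: 0.598
from [ 0.607  -0.1356  0.1659] yaw_y 9.5 tilt 0.87 q7 0.55 -> t [0.0204 0.0379 0.772 ] tw 0.000 | F [-0.2  0.6 -0.1] w 0.598 clk 10.5
```

View pics/s1.png

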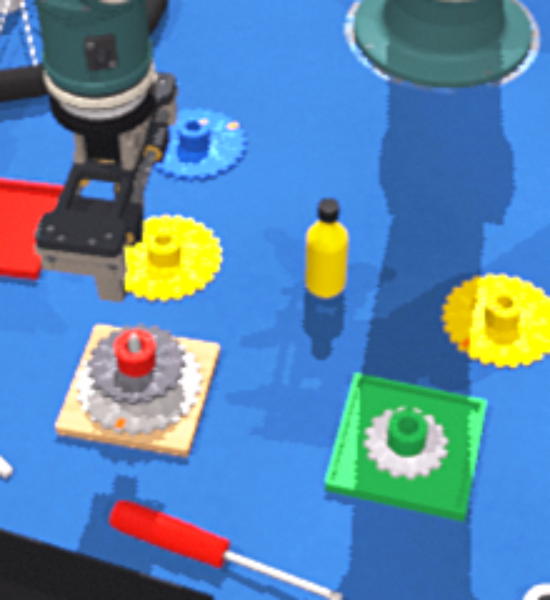

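Green lies flat and centred in the green tray (407,438), and the orange mark of the steel disc is visible at (122,423). Picking up red.

```bash

python3 -m handwheel '[[0.2,0.02,0.035,0,0],[0.2,0.02,0.035,0.2,0],[0.2,0.02,0.035,0.45,0],[0.2,0.02,0.035,0.65,0],[0.2,0.02,0.035,0.77,0],[0.2,0.02,0.035,0.77,0],[0.2,0.02,0.035,0.77,0],[0.2,0.02,0.035,0.77,0]]'
python3 -c "
from h import *
go(.611,-.133,.05)"
python3 -m handwheel '[[-1,0,0,0,0],[-1,0,0,0,0],[-1,0,0,0,0],[-1,0,0,0,0],[-1,0,0,0,0],[-1,0,0,0,0],[-1,0,0,0,0]]'
python3 -m handwheel '[[-1,0,0,-0.3,0],[-1,0,0,-0.6,0],[-1,0,0,-0.9,0],[-1,0,0,-1,0],[-1,0,0,-1,0],[-1,0,0,-1,0]]'
python3 - <<'E'
from h import *
go(.4695,-.352,.19,9.5)
E
```

```text
clock: 11.22
eef_pos: [0.6116, -0.1305, 0.0508]
tool_rot: [0.0, 0.645, 0.765, -0.007]
force: [-1.0, -0.3, 0.8]
grip_width: 0.603
from [ 0.6116 -0.1305  0.0508] yaw_y 9.7 tilt 0.81 q7 0.60 -> t [-0.0156 -0.0065  0.0054] tw 0.000 | F [-1.  -0.3  0.8] w 0.603 clk 11.2
clock: 11.8
eef_pos: [0.6112, -0.1303, 0.0513]
tool_rot: [-0.0, 0.645, 0.764, -0.007]
force: [-3.4, 1.2, 5.2]
grip_width: 0.364
clock: 12.3
eef_pos: [0.6133, -0.1287, 0.2024]
tool_rot: [0.001, 0.645, 0.764, -0.006]
force: [0.6, 0.4, -3.9]
grip_width: 0.369
from [ 0.6133 -0.1287  0.2024] yaw_y 9.7 tilt 0.69 q7 0.52 -> t [-1.3042 -1.1957  0.1036] tw 0.007 | F [ 0.6  0.4 -3.9] w 0.369 clk 12.3
```

```bash

python3 -m handwheel '[[-1,-0.65,-0.6,0,0],[-1,-0.65,-0.6,0,0],[-1,-0.65,-0.6,0,0],[-1,-0.65,-0.6,0,0],[-1,-0.65,-0.6,0,0]]'
python3 -m handwheel '[[-1,-0.65,-0.6,0,0],[-1,-0.65,-0.6,0,0],[-1,-0.65,-0.6,0,0],[-1,-0.65,-0.6,0.3,0],[-1,-0.65,-0.6,0.5,0],[-1,-0.65,-0.6,0.5,0],[-1,-0.65,-0.6,0.5,0]]'
python3 - <<'E'
from h import *
go(.4695,-.352,.016)
E
```

```text
clock: 12.72
eef_pos: [0.5372, -0.2438, 0.2019]
tool_rot: [-0.0, 0.648, 0.762, -0.007]
force: [-0.6, -0.0, -2.9]
grip_width: 0.366
clock: 13.3
eef_pos: [0.4623, -0.3532, 0.1261]
tool_rot: [-0.004, 0.647, 0.762, -0.008]
force: [1.1, -0.4, -2.5]
grip_width: 0.364
from [ 0.4623 -0.3532  0.1261] yaw_y 9.3 tilt 1.01 q7 1.02 -> t [0.0031 0.0613 0.733 ] tw 0.000 | F [ 1.1 -0.4 -2.5] w 0.364 clk 13.3
```

```bash

python3 -m handwheel '[[-1,0,0.05,0.2,0],[-1,0,0.05,0.4,0],[-1,0,0.05,0.55,0],[-1,0,0.05,0.65,0],[-1,0,0.05,0.7,0],[-1,0,0.05,0.735,0],[-1,0,0.05,0.735,0],[-1,0,0.05,0.735,0]]'
python3 -m handwheel '[[0.2,0,0,0,0],[0.2,0,0,0,0],[0.2,0,0,0,0],[0.2,0,0,0,0],[0.2,0,0,0,0],[0.2,0,0,0,0]]'
python3 -m handwheel '[[0.2,0,0,-0.3,0],[0.2,0,0,-0.6,0],[0.2,0,0,-0.9,0],[0.2,0,0,-1,0],[0.2,0,0,-1,0],[0.2,0,0,-1,0]]'
python3 -m handwheel '[[0.2,0.6,0.3,-0.3,0],[0.2,0.6,0.3,-0.3,0],[0.2,0.6,0.3,-0.3,0],[0.2,0.6,0.3,-0.3,0],[0.2,0.6,0.3,-0.3,0]]'
python3 - <<'E'
from h import *
go(.611,-.133,.2)
cp=arm.camera_params("wrist");p,d=arm.capture("wrist");cv2.imwrite("pics/w5.png",p[:,:,::-1])
print(cp["pose"].round(4).tolist(),pix(cp,(.611,-.133,.04)))
E
```

```text
clock: 13.97
eef_pos: [0.4692, -0.353, 0.017]
tool_rot: [-0.003, 0.647, 0.763, -0.008]
force: [-0.5, -0.3, -2.5]
grip_width: 0.362
clock: 14.47
eef_pos: [0.4692, -0.353, 0.0172]
tool_rot: [-0.003, 0.647, 0.763, -0.008]
force: [0.4, -0.3, 0.8]
grip_width: 0.6
clock: 14.97
eef_pos: [0.4722, -0.3522, 0.1688]
tool_rot: [-0.001, 0.647, 0.763, -0.007]
force: [-0.1, 0.1, 1.0]
grip_width: 0.604
clock: 15.38
eef_pos: [0.5025, -0.2537, 0.2114]
tool_rot: [-0.002, 0.645, 0.764, -0.007]
force: [-0.6, -0.4, -0.4]
grip_width: 0.603
from [ 0.5025 -0.2537  0.2114] yaw_y 9.6 tilt 0.85 q7 0.76 -> t [0.6735 0.8482 0.0606] tw 0.000 | F [-0.6 -0.4 -0.4] w 0.603 clk 15.4
[[0.9858, 0.1647, 0.0331, 0.4929], [0.1676, -0.9519, -0.2563, -0.1826], [-0.0107, 0.2582, -0.966, 0.3813], [0.0, 0.0, 0.0, 1.0]] (np.float64(447.04167116364545), np.float64(114.25918165046205))
```

View pics/w5.png

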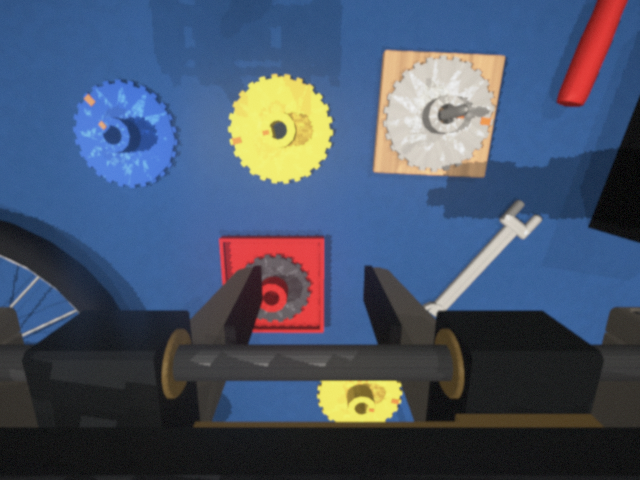

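Red is flat in the red tray (285,285). The steel sprocket is alone on the spindle at (440,113) with its mark at (485,122). Moving closer to measure its yaw and centre.

```bash

python3 -m handwheel '[[0.2,0.6,0.83,0,0],[0.2,0.6,0.83,0,0],[0.2,0.6,0.83,0,0],[0.2,0.6,0.83,0,0],[0.2,0.6,0.83,0.05,0],[0.2,0.6,0.83,0.05,0],[0.2,0.6,0.83,0.05,0]]'
python3 - <<'E'
from h import *
go(.611,-.133,.2);go(.611,-.133,.2)
cp=arm.camera_params("wrist");p,d=arm.capture("wrist");u,v=map(int,pix(cp,(.611,-.133,.03)));print(u,v,pix(cp,(.611,-.133,.04)))
u0,v0=max(u-75,0),max(v-65,0);c=p[v0:v0+130,u0:u0+150];print("crop origin",u0,v0)
cv2.imwrite("pics/w6.png",cv2.resize(c,None,fx=5,fy=5,interpolation=cv2.INTER_CUBIC)[:,:,::-1])
hsv=cv2.cvtColor(p,cv2.COLOR_RGB2HSV);m=(hsv[...,0]<16)&(hsv[...,1]>140)&(hsv[...,2]>150);n,l,st,ce=cv2.connectedComponentsWithStats(m.astype(np.uint8))
for i in range(1,n):
    if 3<st[i,4]<200: print(st[i],ce[i],world(cp,*ce[i],.017))
np.save("pics/w6pose.npy",cp["pose"])
E
```

```text
clock: 16.02
eef_pos: [0.6076, -0.1487, 0.1996]
tool_rot: [-0.003, 0.648, 0.762, -0.009]
force: [-1.3, -0.1, -0.1]
grip_width: 0.598
from [ 0.6076 -0.1487  0.1996] yaw_y 9.3 tilt 1.13 q7 0.55 -> t [ 0.0993  0.0393 -0.0042] tw 0.000 | F [-1.3 -0.1 -0.1] w 0.598 clk 16.0
from [ 0.6076 -0.1487  0.1996] yaw_y 9.3 tilt 1.13 q7 0.55 -> t [ 0.0993  0.0393 -0.0042] tw 0.000 | F [-1.3 -0.1 -0.1] w 0.598 clk 16.0
320 203 (np.float64(320.3745416733618), np.float64(205.13476659464607))
crop origin 245 138
[624   1  16  34 187] [634.18716578  17.76470588] [0.86512034 0.08041016 0.017     ]
[567  24   3   8   8] [568.125  27.5  ] [0.80902429 0.06351015 0.017     ]
[629  35  11   3  21] [634.42857143  35.9047619 ] [0.87129647 0.06643313 0.017     ]
[559  48   4   9  14] [560.5         51.64285714] [0.80915636 0.04321237 0.017     ]
[455 185   4   4   6] [456.16666667 186.16666667] [ 0.74732059 -0.0941762   0.017     ]
[331 205   5   3  11] [332.90909091 205.81818182] [ 0.62503415 -0.1354419   0.017     ]
[362 204   7   4  20] [365.2 205.9] [ 0.65869029 -0.12992167  0.017     ]
[190 311   6   7  25] [192.16 313.32] [ 0.48601837 -0.28686845  0.017     ]
[224 381   5  15  60] [226.25       387.98333333] [ 0.53509893 -0.38216947  0.017     ]
```

View pics/w6.png

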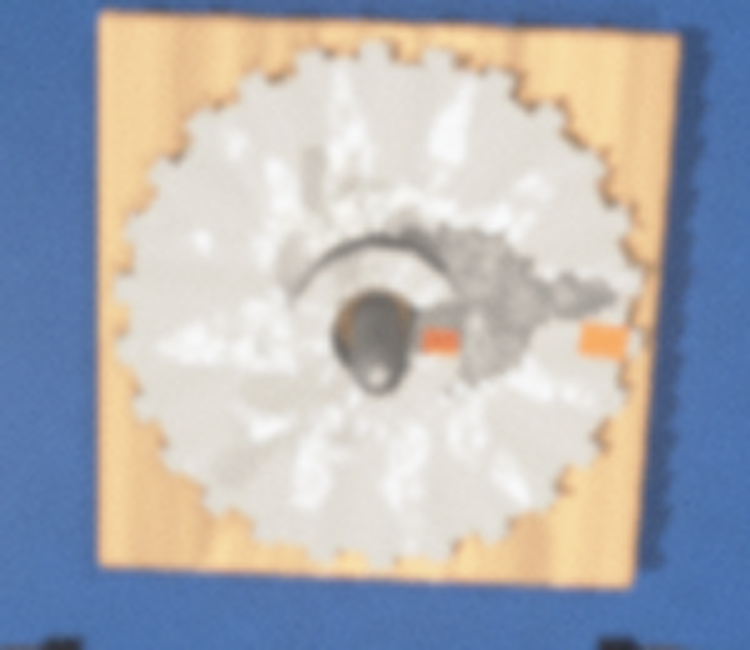

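```bash

python3 - <<'E'
from h import *
cp=arm.camera_params("wrist");cp["pose"]=np.load("pics/w6pose.npy")
f=lambda u,v,z:world(cp,245+u/5,138+v/5,z)
c=f(380,303,.017);m=f(604,341,.017);b=f(372,335,.040);bm=f(439,341,.040);tip=f(377,378,.082)
for n,a in zip("disc mark bore bmark tip".split(),(c,m,b,bm,tip)):print(n,a.round(4))
an=lambda a,b:np.degrees(np.arctan2(b[1]-a[1],b[0]-a[0]))
print(an(c,m),an(b,bm),an(bm,m))
E
```

```text
disc [ 0.6113 -0.1299  0.017 ]
mark [ 0.6594 -0.1301  0.017 ]
bore [ 0.61  -0.133  0.04 ]
bmark [ 0.6233 -0.132   0.04  ]
tip [ 0.6108 -0.1332  0.082 ]
-0.2350920175375197 4.288152210304821 3.0114776313519798
```

```bash

python3 -m handwheel '[[0.2,0.1,0.035,0,-0.92],[0.2,0.1,0.035,0,-0.92],[0.2,0.1,0.035,0,-0.92],[0.2,0.1,0.035,0.2,-0.92],[0.2,0.1,0.035,0.4,-0.92]]'
python3 -m handwheel '[[0.2,0,0,0,-0.92],[0.2,0,0,0,-0.92],[0.2,0,0,0,-0.92],[0.2,0,0,0,-0.92],[0.2,0,0,0,-0.92]]'
python3 -m handwheel '[[0.2,0,0,0,-0.92],[0.2,0,0,0,-0.92],[0.2,0,0,0,-0.92],[0.2,0,0,0,-0.92],[0.2,0,0,0,-0.92],[0.2,0,0,0,-0.92]]'
python3 -c "
from h import *
go(.611,-.1325,.024,91.5)"
```

```text
clock: 16.48
eef_pos: [0.6103, -0.1369, 0.1419]
tool_rot: [-0.002, 0.447, 0.894, -0.007]
force: [-0.2, 1.5, -1.0]
grip_width: 0.603
clock: 16.9
eef_pos: [0.6092, -0.1397, 0.1423]
tool_rot: [-0.004, 0.222, 0.975, -0.007]
force: [0.4, -0.7, -0.5]
grip_width: 0.6
clock: 17.4
eef_pos: [0.6086, -0.1411, 0.1425]
tool_rot: [-0.005, -0.014, 1.0, -0.006]
force: [-0.4, -0.2, -0.2]
grip_width: 0.6
from [ 0.6086 -0.1411  0.1425] yaw_y 91.6 tilt 0.89 q7 1.83 -> t [-0.0257  0.066   0.7893] tw 0.003 | F [-0.4 -0.2 -0.2] w 0.600 clk 17.4
```

```bash

python3 -m handwheel '[[0.2,-0.025,0.065,0.1,0],[0.2,-0.025,0.065,0.3,0],[0.2,-0.025,0.065,0.5,0],[0.2,-0.025,0.065,0.68,0],[0.2,-0.025,0.065,0.79,0],[0.2,-0.025,0.065,0.79,0],[0.2,-0.025,0.065,0.79,0],[0.2,-0.025,0.065,0.79,0]]'
python3 -m handwheel '[[-1,0,0,0,0],[-1,0,0,0,0],[-1,0,0,0,0],[-1,0,0,0,0],[-1,0,0,0,0],[-1,0,0,0,0],[-1,0,0,0,0]]' 12
python3 -m handwheel '[[0.2,0,0,0,0],[0.2,0,0,0,0],[0.2,0,0,0,0],[0.2,0,0,0,0],[0.2,0,0,0,0],[0.2,0,0,0,0]]' 25
python3 -m handwheel '[[0.2,0,0,-0.2,0],[0.2,0,0,-0.3,0],[0.2,0,0,-0.3,1],[0.2,0,0,-0.3,1],[0.2,0,0,-0.3,1],[0.2,0,0,-0.3,1],[0.2,0,0,-0.3,1],[0.2,0,0,-0.3,1]]'
python3 -c "
from h import *
go(.611,-.1325,.06,1.5)"
```

```text
clock: 18.07
eef_pos: [0.6118, -0.1332, 0.0252]
tool_rot: [-0.004, -0.013, 1.0, -0.006]
force: [0.0, -0.3, -0.1]
grip_width: 0.6
clock: 18.65
eef_pos: [0.6126, -0.1331, 0.0264]
tool_rot: [-0.003, -0.013, 1.0, -0.006]
force: [0.1, 0.6, 7.5]
grip_width: 0.367
clock: 19.15
eef_pos: [0.6124, -0.1331, 0.0261]
tool_rot: [-0.004, -0.013, 1.0, -0.006]
force: [0.1, 0.0, 0.0]
grip_width: 0.601
clock: 19.82
eef_pos: [0.6126, -0.1324, 0.071]
tool_rot: [-0.002, 0.245, 0.969, -0.007]
force: [-0.8, 0.2, -0.1]
grip_width: 0.605
from [ 0.6126 -0.1324  0.071 ] yaw_y 61.6 tilt 0.84 q7 1.39 -> t [ 0.0092 -0.005   0.0732] tw 2.003 | F [-0.8  0.2 -0.1] w 0.605 clk 19.8
```

```bash

python3 -m handwheel '[[0.2,0,0,0,1],[0.2,0,0,0,1],[0.2,0,0,0,1],[0.2,0,0,0,1],[0.2,0,0,0,1],[0.2,0,0,0,1]]'
python3 -m handwheel '[[0.2,0,0,0,1],[0.2,0,0,0,1],[0.2,0,0,0,1],[0.2,0,0,0,1],[0.2,0,0,0,1],[0.2,0,0,0,1]]'
python3 -c "
from h import *
go(.611,-.1331,.025,1.5)"
```

```text
clock: 20.32
eef_pos: [0.6126, -0.1322, 0.0708]
tool_rot: [-0.0, 0.486, 0.874, -0.008]
force: [0.5, -0.2, 0.5]
grip_width: 0.599
clock: 20.82
eef_pos: [0.6125, -0.1322, 0.0706]
tool_rot: [0.002, 0.694, 0.72, -0.008]
force: [-0.2, 1.0, -0.1]
grip_width: 0.602
from [ 0.6125 -0.1322  0.0706] yaw_y 2.1 tilt 0.89 q7 0.53 -> t [-0.002  -0.0077  0.3044] tw 0.021 | F [-0.2  1.  -0.1] w 0.602 clk 20.8
```

```bash

python3 -m handwheel '[[0.2,-0.002,-0.008,0.1,0],[0.2,-0.002,-0.008,0.25,0],[0.2,-0.002,-0.008,0.3,0],[0.2,-0.002,-0.008,0.3,0],[0.2,-0.002,-0.008,0.3,0],[0.2,-0.002,-0.008,0.3,0]]'
python3 -c "
from h import *
go(.611,-.1331,.025,1.5)"
```

```text
clock: 21.32
eef_pos: [0.6116, -0.1335, 0.0265]
tool_rot: [0.002, 0.693, 0.72, -0.007]
force: [0.6, -0.3, 0.1]
grip_width: 0.599
from [ 0.6116 -0.1335  0.0265] yaw_y 2.2 tilt 0.86 q7 0.56 -> t [ 0.0027 -0.0038  0.0103] tw 0.023 | F [ 0.6 -0.3  0.1] w 0.599 clk 21.3
```

```bash

python3 -m handwheel '[[-1,0,0,0,0],[-1,0,0,0,0],[-1,0,0,0,0],[-1,0,0,0,0],[-1,0,0,0,0],[-1,0,0,0,0],[-1,0,0,0,0],[-1,0,0,0,0]]' 35
python3 -m handwheel '[[-1,0,0,-0.2,0],[-1,0,0,-0.4,0],[-1,0,0,-0.6,0],[-1,0,0,-0.8,0],[-1,0,0,-1,0],[-1,0,0,-1,0],[-1,0,0,-1,0]]'
python3 - <<'E'
from h import *
cp=arm.camera_params("wrist");go(.5,.1,.22);p,d=arm.capture("wrist");go(.5,.1,.22)
cv2.imwrite("pics/w7.png",cv2.resize(p[170:330,220:420],None,fx=4,fy=3.75,interpolation=cv2.INTER_CUBIC)[:,:,::-1])
s=arm.sense();T=np.eye(4);T[:3,:3]=rot(s).as_matrix();T[:3,3]=s["eef_pos"];C=np.linalg.inv(T)@cp["pose"];np.save("pics/CinT.npy",C);print(C.round(4))
cc=dict(cp);cc["pose"]=C;print("expected boss top at TCP z -17mm:",pix(cc,(0,0,-.015)))
E
```

```text
clock: 21.98
eef_pos: [0.611, -0.1335, 0.0271]
tool_rot: [0.002, 0.693, 0.72, -0.007]
force: [-3.5, 0.8, 5.9]
grip_width: 0.361
clock: 22.57
eef_pos: [0.6131, -0.1314, 0.1781]
tool_rot: [0.003, 0.693, 0.721, -0.006]
force: [-0.4, 0.1, -3.6]
grip_width: 0.36
from [ 0.6131 -0.1314  0.1781] yaw_y 2.2 tilt 0.78 q7 0.47 -> t [ 1.5674 -0.6953 -0.2949] tw 0.000 | F [-0.4  0.1 -3.6] w 0.360 clk 22.6
from [ 0.6118 -0.131   0.1763] yaw_y 2.2 tilt 0.85 q7 0.47 -> t [ 1.5643 -0.6879 -0.3035] tw 0.000 | F [ 0.2  0.2 -4.2] w 0.363 clk 22.6
[[ 7.000e-04 -9.677e-01 -2.522e-01  7.030e-02]
 [ 1.000e+00 -8.000e-04  6.100e-03  7.000e-04]
 [-6.100e-03 -2.522e-01  9.676e-01 -1.721e-01]
 [ 0.000e+00  0.000e+00  0.000e+00  1.000e+00]]
expected boss top at TCP z -17mm: (np.float64(309.0052153988933), np.float64(291.99047424151695))
```

View pics/w7.png

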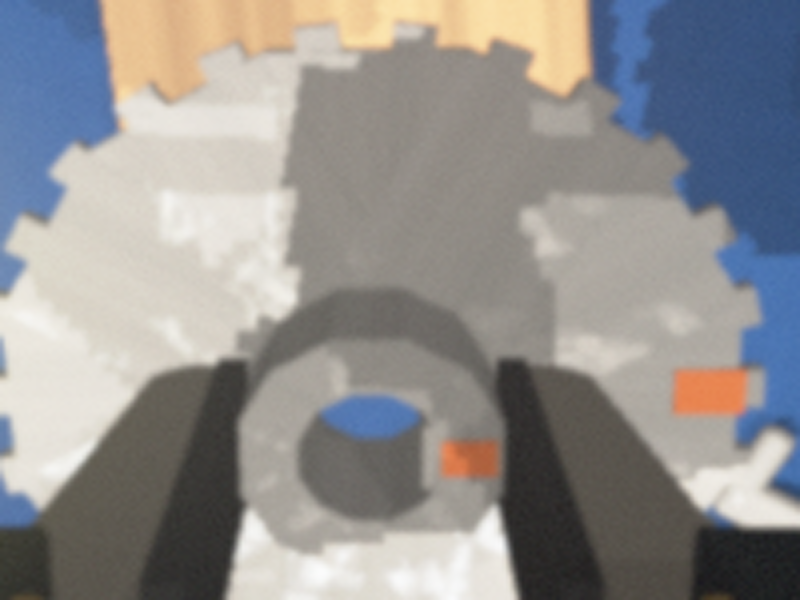

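Steel sprocket held level. Bore at (369,456), boss mark at (470,460) and disc mark at (709,391), so its x lies along the jaw axis. Moving to the drive unit with standoff, so that the shaft is visible beyond the disc rim.

```bash

python3 -m handwheel '[[-1,0.95,-0.45,-0.1,0],[-1,0.95,-0.45,-0.2,0],[-1,0.95,-0.45,-0.2,0],[-1,0.95,-0.45,-0.2,0],[-1,0.95,-0.45,-0.2,0],[-1,0.95,-0.45,-0.2,0]]'
python3 -m handwheel '[[-1,0.95,-0.45,0,0],[-1,0.95,-0.45,0,0],[-1,0.95,-0.45,0,0],[-1,0.95,-0.45,0,0],[-1,0.95,-0.45,0,0],[-1,0.95,-0.45,0,0]]'
python3 - <<'E'
from h import *
C=np.load("pics/CinT.npy");cp=arm.camera_params("wrist");cc=dict(cp);cc["pose"]=C
f=lambda u,v:np.array((220+u/4,170+v/3.75))
print(f(369,456),pix(cc,(0,0,-.013)))
b=world(cc,*f(369,456),-.013);m=world(cc,*f(470,460),-.013);dm=world(cc,*f(709,391),.010);print(b,m,dm,"angle in tool of sprocket x from tool y (toward +x tool)",np.degrees(np.arctan2((m-b)[0],(m-b)[1])),np.degrees(np.arctan2((dm-b)[0],(dm-b)[1])))
go(.443,.255,.2)
E
```

```text
clock: 23.12
eef_pos: [0.5374, 0.012, 0.2036]
tool_rot: [-0.0, 0.691, 0.722, -0.008]
force: [0.7, -0.4, -3.2]
grip_width: 0.364
clock: 23.62
eef_pos: [0.4626, 0.1521, 0.2013]
tool_rot: [-0.0, 0.69, 0.724, -0.01]
force: [0.7, -0.7, -2.8]
grip_width: 0.364
[312.25 291.6 ] (np.float64(309.0202291653776), np.float64(290.3673837216974))
[-0.00068289  0.00164882 -0.013     ] [-0.00129845  0.01456776 -0.013     ] [-0.00022902  0.05087689  0.01      ] angle in tool of sprocket x from tool y (toward +x tool) -2.7279248473954323 0.5282426651249537
from [0.4626 0.1521 0.2013] yaw_y 2.7 tilt 1.10 q7 -0.19 -> t [ 0.6918 -0.0984  0.0014] tw 0.000 | F [ 0.7 -0.7 -2.8] w 0.364 clk 23.6
```

```bash

python3 -m handwheel '[[-1,0.65,-0.1,0,0],[-1,0.65,-0.1,0.1,0],[-1,0.65,-0.1,0.2,0],[-1,0.65,-0.1,0.2,0],[-1,0.65,-0.1,0.2,0],[-1,0.65,-0.1,0.2,0],[-1,0.65,-0.1,0.2,0]]'
python3 -m handwheel '[[-1,0,0,0,0],[-1,0,0,0,0]]'
python3 - <<'E'
from h import *
go(.443,.3485,.16);cp=arm.camera_params("wrist");p,d=arm.capture("wrist");s=arm.sense();print(s["eef_pos"])
T=np.eye(4);T[:3,:3]=rot(s).as_matrix();T[:3,3]=s["eef_pos"];np.savez("pics/w8.npz",T=T,P=cp["pose"],d=d)
u,v=pix(cp,(.443,.3485,.106));print("expect",u,v,"C",(np.linalg.inv(T)@cp["pose"])[:3,3])
u0,v0=int(u)-100,max(int(v)-80,0);print("origin",u0,v0)
cv2.imwrite("pics/w8.png",cv2.resize(p[v0:v0+150,u0:u0+200],None,fx=4,fy=4,interpolation=cv2.INTER_CUBIC)[:,:,::-1])
E
```

```text
clock: 24.2
eef_pos: [0.4441, 0.2461, 0.1705]
tool_rot: [0.0, 0.692, 0.722, -0.009]
force: [0.0, -0.5, -2.6]
grip_width: 0.363
clock: 24.37
eef_pos: [0.4453, 0.2447, 0.1711]
tool_rot: [0.001, 0.693, 0.721, -0.009]
force: [-0.0, -0.5, -3.0]
grip_width: 0.363
from [0.4453 0.2447 0.1711] yaw_y 2.3 tilt 1.03 q7 -0.35 -> t [0.6932 0.0136 0.0645] tw 0.000 | F [-0.  -0.5 -3. ] w 0.363 clk 24.4
[0.44493712 0.24511794 0.17101289]
expect 315.64808528209915 93.99684121425574 C [ 0.07023418  0.00040837 -0.17033178]
origin 215 13
```

View pics/w8.png

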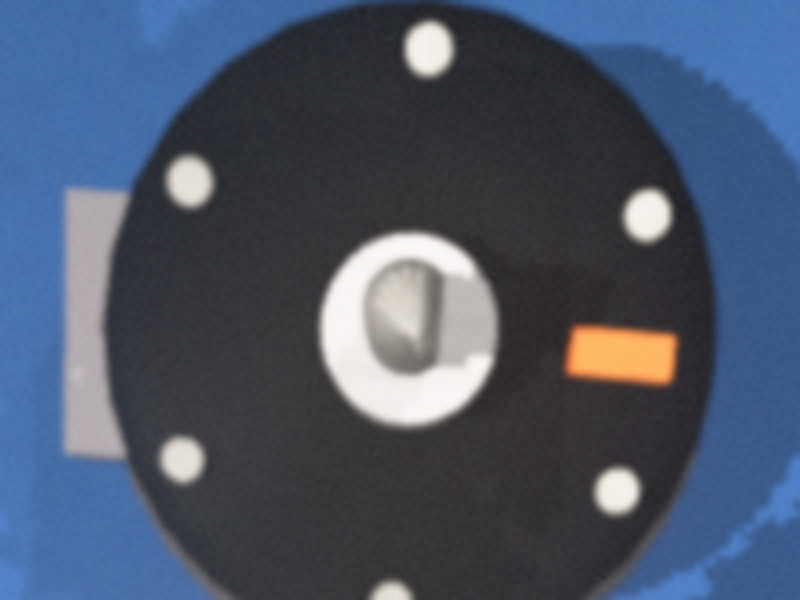

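Shoulder ring centred at (409.5,328.5), stripe at (622,355), opposite screws' midpoint at (409,336.5).

```bash

python3 - <<'E'
from h import *
z=np.load("pics/w8.npz");T=z["T"];cp=arm.camera_params("wrist");cp["pose"]=z["P"]
f=lambda u,v,h:world(cp,215+u/4,13+v/4,h)
sh=f(409.5,328.5,.075);dr=f(409,336.5,.058);st=f(622,355,.058)
an=lambda a,b:np.degrees(np.arctan2(b[1]-a[1],b[0]-a[0]))
print(sh,dr,st,"yaw",an(dr,st),an(sh,st))
for a,b in (((190,181),(617,491)),((182,460),(647,215))):print(an(f(*a,.058),f(*b,.058)))
t=np.linalg.inv(T)@np.append(sh,1);print("shoulder in tool",t, "corrected",t[:2]-[-.0007,.00165])
w=T@np.append(t[:3]-[-.0007,.00165,0],1);print("corrected world",w)
t=np.linalg.inv(T)@np.append(dr,1);w=T@np.append(t[:3]-[-.0007,.00165,0],1);print("drum corr world",w)
E
```

```text
[0.44410349 0.35186743 0.075     ] [0.44404648 0.3526043  0.058     ] [0.48589873 0.3508903  0.058     ] yaw -2.3451616240140933 -1.339284575388914
-31.723028416899798
28.49905580670464
shoulder in tool [0.10793278 0.00473305 0.09456605 1.        ] corrected [0.10863278 0.00308305]
corrected world [0.44242623 0.35249923 0.07501145 1.        ]
drum corr world [0.44236922 0.3532361  0.05801145 1.        ]
```

```bash

python3 - <<'E'
from h import *
ct=arm.camera_params("top");cs=arm.camera_params("scene")
print("top shoulder",world(ct,132.4,249.5,.075),"drum",world(ct,137.4,251.2,.058))
print("spindle tip/green boss top",world(ct,305+575/4.2,140+147/4.2,.096))
p=cv2.imread("pics/scene0.png");q,_=arm.capture("top")
a=cv2.resize(p[255:335,440:530],None,fx=4.4,fy=4.4,interpolation=cv2.INTER_CUBIC)
cv2.imwrite("pics/c3.png",a)
for w in((.4424,.3525),(.4435,.3485)):
  print([np.round((np.array(pix(cs,(*w,h)))-[440,255])*4.4) for h in(.075,.106,.058)],[np.round((np.array(pix(ct,(*w,h)))-[90,205])*4.2) for h in(.075,.106,.058)])
E
```

```text
top shoulder [0.4417758  0.34757313 0.075     ] drum [0.44081465 0.34175588 0.058     ]
spindle tip/green boss top [ 0.60484766 -0.34804987  0.096     ]
[array([218., 128.]), array([235.,  88.]), array([210., 150.])] [array([169., 186.]), array([149., 175.]), array([179., 191.])]
[array([210., 128.]), array([226.,  88.]), array([201., 149.])] [array([177., 184.]), array([157., 173.]), array([187., 189.])]
```

View pics/c3.png

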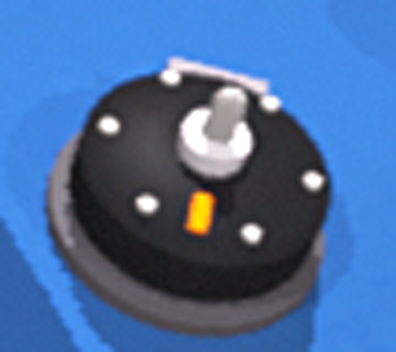

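The scene camera (shaft tip at (232,92), shoulder at (215,135)) puts the axis at y≈0.351, between the top and wrist estimates. I'll aim at (0.4424, 0.3515) and use force feedback on the tapered tip.

```bash

python3 -m handwheel '[[-1,0.71,0.02,0,0.12],[-1,0.71,0.02,0,0.12],[-1,0.71,0.02,0,0.12],[-1,0.71,0.02,0,0.12],[-1,0.71,0.02,0.2,0.12],[-1,0.71,0.02,0.2,0.12],[-1,0.71,0.02,0.2,0.12],[-1,0.71,0.02,0.2,0.12]]'
python3 -m handwheel '[[-1,0,0,0,0],[-1,0,0,0,0]]'
python3 - <<'E'
from h import *
go(.4424,.3515,.124,-1.3);cp=arm.camera_params("wrist");p,d=arm.capture("wrist");go(.4424,.3515,.124,-1.3)
print(pix(cp,(.4424,.3515,.106)))
cv2.imwrite("pics/w9.png",cv2.resize(p[240:330,250:370],None,fx=6,fy=6,interpolation=cv2.INTER_CUBIC)[:,:,::-1])
E
```

```text
clock: 25.13
eef_pos: [0.4433, 0.351, 0.1402]
tool_rot: [0.001, 0.715, 0.699, -0.009]
force: [0.1, 1.1, -2.6]
grip_width: 0.362
clock: 25.3
eef_pos: [0.4443, 0.351, 0.1416]
tool_rot: [0.001, 0.715, 0.699, -0.008]
force: [0.0, -0.6, -3.3]
grip_width: 0.362
from [0.4443 0.351  0.1416] yaw_y -1.3 tilt 0.90 q7 -0.53 -> t [ 0.0046 -0.0113  0.1173] tw -0.001 | F [ 0.  -0.6 -3.3] w 0.362 clk 25.3
from [0.4441 0.3511 0.1414] yaw_y -1.3 tilt 0.92 q7 -0.53 -> t [ 0.0041 -0.0099  0.1162] tw -0.001 | F [-0.2  0.7 -3.6] w 0.361 clk 25.4
(np.float64(309.12647227737244), np.float64(260.11358642667693))
```

View pics/w9.png

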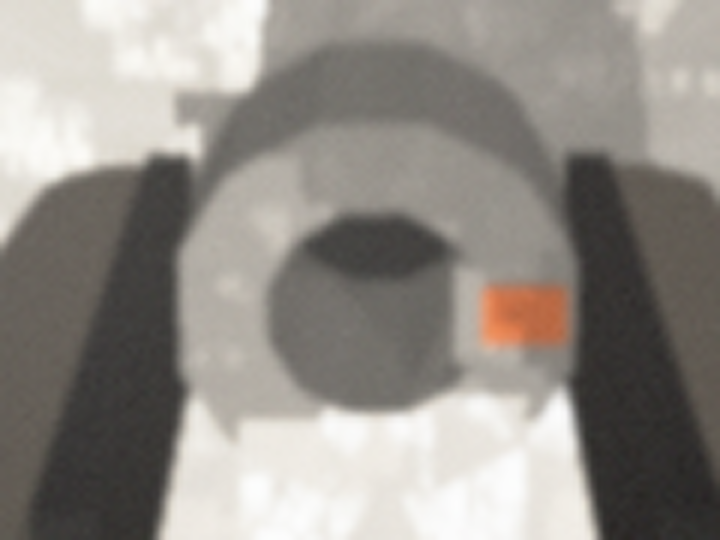

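```bash

python3 -m handwheel '[[-1,0.004,-0.01,0.05,0],[-1,0.004,-0.01,0.1,0],[-1,0.004,-0.01,0.14,0],[-1,0.004,-0.01,0.14,0],[-1,0.004,-0.01,0.14,0]]'
python3 -m handwheel '[[-1,0,0,0.02,0],[-1,0,0,0.02,0],[-1,0,0,0.02,0]]'
python3 -c "
from h import *
go(.4424,.3515,.10,-1.3)"
```

```text
clock: 25.77
eef_pos: [0.442, 0.351, 0.1196]
tool_rot: [0.001, 0.715, 0.699, -0.009]
force: [-0.3, -0.9, -2.8]
grip_width: 0.363
clock: 26.02
eef_pos: [0.4419, 0.3509, 0.1165]
tool_rot: [0.001, 0.715, 0.699, -0.009]
force: [0.5, 0.1, -3.0]
grip_width: 0.365
from [0.4419 0.3509 0.1165] yaw_y -1.3 tilt 1.03 q7 -0.52 -> t [0.0053 0.0046 0.1097] tw -0.001 | F [ 0.5  0.1 -3. ] w 0.365 clk 26.0
```

```bash

python3 -m handwheel '[[-1,0,0,0.02,0],[-1,0,0,0.02,0],[-1,0,0,0.02,0]]'
python3 -m handwheel '[[-1,0,0,0.02,0],[-1,0,0,0.02,0],[-1,0,0,0.02,0]]'
python3 -c "
from h import *
go(.4424,.3515,.10,-1.3)"
```

```text
clock: 26.27
eef_pos: [0.4419, 0.3509, 0.1134]
tool_rot: [0.001, 0.715, 0.699, -0.009]
force: [-0.9, 0.6, -3.1]
grip_width: 0.359
clock: 26.52
eef_pos: [0.4419, 0.3508, 0.1103]
tool_rot: [0.001, 0.715, 0.699, -0.009]
force: [0.8, -0.4, -3.0]
grip_width: 0.361
from [0.4419 0.3508 0.1103] yaw_y -1.3 tilt 1.03 q7 -0.51 -> t [0.0057 0.0041 0.0683] tw -0.001 | F [ 0.8 -0.4 -3. ] w 0.361 clk 26.5
```

```bash

python3 -m handwheel '[[-1,0,0,0.02,0],[-1,0,0,0.04,0],[-1,0,0,0.06,0],[-1,0,0,0.06,0]]'
python3 -m handwheel '[[-1,0,0,0.02,0],[-1,0,0,0.04,0],[-1,0,0,0.06,0],[-1,0,0,0.06,0]]'
python3 -c "
from h import *
go(.4424,.3515,.09,-1.3)"
```

```text
clock: 26.85
eef_pos: [0.4419, 0.3505, 0.1007]
tool_rot: [0.001, 0.715, 0.699, -0.009]
force: [-0.0, 0.3, -4.2]
grip_width: 0.361
clock: 27.18
eef_pos: [0.4419, 0.3505, 0.0911]
tool_rot: [0.001, 0.715, 0.699, -0.009]
force: [1.8, 0.6, -4.0]
grip_width: 0.361
from [0.4419 0.3505 0.0911] yaw_y -1.3 tilt 1.04 q7 -0.50 -> t [0.0071 0.0034 0.0075] tw -0.001 | F [ 1.8  0.6 -4. ] w 0.361 clk 27.2
```

```bash

python3 -m handwheel '[[-1,0,0,0.01,0],[-1,0,0,0.015,0],[-1,0,0,0.015,0]]'
python3 -m handwheel '[[0.2,0,0,0,0],[0.2,0,0,0,0],[0.2,0,0,0,0],[0.2,0,0,0,0],[0.2,0,0,0,0],[0.2,0,0,0,0]]' 25
python3 -m handwheel '[[0.2,0,0,-0.2,0],[0.2,0,0,-0.4,0],[0.2,0,0,-0.6,0],[0.2,0,0,-0.9,0],[0.2,0,0,-0.9,0]]'
python3 -m handwheel '[[0.2,-0.6,0,-0.2,0],[0.2,-0.6,0,-0.2,0],[0.2,-0.6,0,-0.2,0],[0.2,-0.6,0,-0.2,0],[0.2,-0.6,0,-0.2,0]]'
python3 - <<'E'
from h import *
go(.4695,-.353,.25,9.5)
p,d=arm.capture("wrist");cp=arm.camera_params("wrist");u,v=map(int,pix(cp,(.4424,.3515,.09)));print(u,v)
q,ds=arm.capture("scene");u0=max(u-110,0);v0=max(v-90,0)
cv2.imwrite("pics/w10.png",np.hstack([cv2.resize(p[v0:v0+200,u0:u0+220],(440,400)),cv2.resize(q[245:345,440:530],(360,400))])[:,:,::-1])
W=cloud(arm.camera_params("top"),arm.capture("top")[1]);P=W[200:300,90:190].reshape(-1,3);r=np.hypot(P[:,0]-.4424,P[:,1]-.351)
for a,b in((.022,.05),(.056,.062)):
  z=P[(r>a)&(r<b),2];print(a,np.nanpercentile(z,[10,50,90]),len(z))
E
```

```text
clock: 27.43
eef_pos: [0.4419, 0.3505, 0.09]
tool_rot: [0.001, 0.715, 0.699, -0.009]
force: [-2.3, -2.2, 7.3]
grip_width: 0.361
clock: 27.93
eef_pos: [0.4418, 0.3505, 0.0899]
tool_rot: [0.001, 0.715, 0.699, -0.009]
force: [-0.3, -0.3, 0.2]
grip_width: 0.598
clock: 28.35
eef_pos: [0.4468, 0.3545, 0.2317]
tool_rot: [0.001, 0.715, 0.699, -0.004]
force: [0.1, 0.1, -0.2]
grip_width: 0.598
clock: 28.77
eef_pos: [0.4449, 0.2649, 0.2626]
tool_rot: [0.0, 0.716, 0.698, -0.003]
force: [0.4, 0.1, 0.4]
grip_width: 0.599
from [0.4449 0.2649 0.2626] yaw_y -1.4 tilt 0.30 q7 -0.51 -> t [-4.1136  0.2659  0.0991] tw -0.364 | F [0.4 0.1 0.4] w 0.599 clk 28.8
308 131
0.022 [0.07430014 0.07755567 0.08080151] 299
0.056 [0.01459255 0.04915588 0.05661001] 384
```

View pics/w10.png

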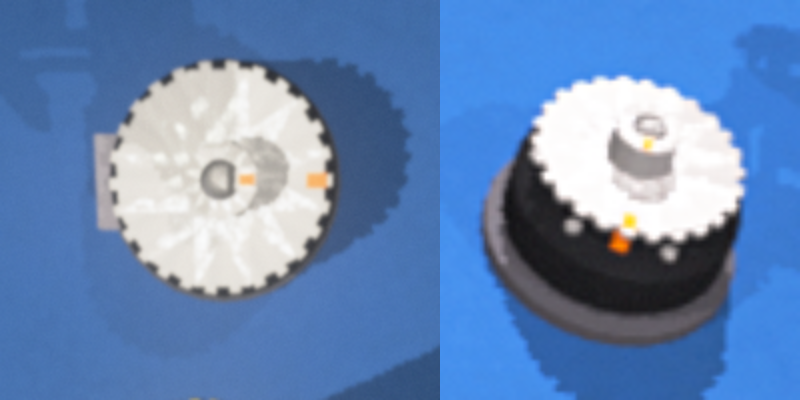

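Steel is home: shoulder contact with 7 N at TCP z 0.090, and its marks at (629,222) line up with the unit's stripe at (620,243). Now red, from the tray at (0.469,-0.353).

```bash

python3 -m handwheel '[[0.2,-1,0.2,0,0],[0.2,-1,0.2,0,0],[0.2,-1,0.2,0,0],[0.2,-1,0.2,0,0],[0.2,-1,0.2,0,0],[0.2,-1,0.2,0,0]]'
python3 -m handwheel '[[0.2,-1,0.2,0,0],[0.2,-1,0.2,0,0],[0.2,-1,0.2,0,0],[0.2,-1,0.2,0,0],[0.2,-1,0.2,0,0],[0.2,-1,0.2,0,0]]'
python3 -m handwheel '[[0.2,-1,0,0,0],[0.2,-1,0,0,0],[0.2,-1,0,0,0],[0.2,-1,0,0,0],[0.2,-1,0,0,0],[0.2,-1,0,0,0]]'
python3 -m handwheel '[[0.2,-1,0,0,-0.37],[0.2,-1,0,0,-0.37],[0.2,-1,0,0,-0.37],[0.2,-1,0,0,-0.37],[0.2,-1,0,0,-0.37],[0.2,-1,0,0,-0.37]]'
python3 -c "
from h import *
go(.4692,-.353,.12,9.5)"
```

```text
clock: 29.42
eef_pos: [0.4711, 0.1152, 0.2618]
tool_rot: [0.0, 0.715, 0.699, -0.004]
force: [0.0, 0.1, -0.4]
grip_width: 0.602
clock: 29.92
eef_pos: [0.498, -0.0345, 0.2622]
tool_rot: [0.0, 0.715, 0.699, -0.005]
force: [-0.1, 0.4, -0.2]
grip_width: 0.6
clock: 30.42
eef_pos: [0.4952, -0.1827, 0.2626]
tool_rot: [-0.0, 0.715, 0.699, -0.005]
force: [1.2, 1.3, -0.2]
grip_width: 0.597
clock: 30.92
eef_pos: [0.493, -0.3308, 0.2627]
tool_rot: [-0.002, 0.643, 0.766, -0.005]
force: [0.0, 1.0, -0.6]
grip_width: 0.597
from [ 0.493  -0.3308  0.2627] yaw_y 9.9 tilt 0.59 q7 0.99 -> t [-0.1148 -0.173   0.9538] tw 0.015 | F [ 0.   1.  -0.6] w 0.597 clk 30.9
```

```bash

python3 -m handwheel '[[0.2,-0.115,-0.173,0.1,0],[0.2,-0.115,-0.173,0.4,0],[0.2,-0.115,-0.173,0.65,0],[0.2,-0.115,-0.173,0.9,0],[0.2,-0.115,-0.173,0.95,0],[0.2,-0.115,-0.173,0.95,0],[0.2,-0.115,-0.173,0.95,0],[0.2,-0.115,-0.173,0.95,0]]'
python3 -c "
from h import *
go(.4692,-.353,.017,9.5)"
```

```text
clock: 31.58
eef_pos: [0.4713, -0.3529, 0.1229]
tool_rot: [0.0, 0.642, 0.766, -0.004]
force: [0.2, -1.2, 0.1]
grip_width: 0.597
from [ 0.4713 -0.3529  0.1229] yaw_y 10.0 tilt 0.50 q7 1.16 -> t [ 0.006  -0.0094  0.7059] tw 0.018 | F [ 0.2 -1.2  0.1] w 0.597 clk 31.6
```

```bash

python3 -m handwheel '[[0.2,0.006,-0.01,0.2,0],[0.2,0.006,-0.01,0.4,0],[0.2,0.006,-0.01,0.6,0],[0.2,0.006,-0.01,0.7,0],[0.2,0.006,-0.01,0.7,0],[0.2,0.006,-0.01,0.7,0]]'
python3 -m handwheel '[[-1,0,0,0,0],[-1,0,0,0,0],[-1,0,0,0,0],[-1,0,0,0,0],[-1,0,0,0,0],[-1,0,0,0,0],[-1,0,0,0,0],[-1,0,0,0,0]]' 30
python3 -m handwheel '[[-1,0,0,-0.3,0],[-1,0,0,-0.6,0],[-1,0,0,-0.9,0],[-1,0,0,-1,0],[-1,0,0,-1,0],[-1,0,0,-1,0],[-1,0,0,-1,0]]'
python3 -c "
from h import *
go(.611,-.1335,.17)"
```

```text
clock: 32.08
eef_pos: [0.4698, -0.3536, 0.0191]
tool_rot: [0.001, 0.642, 0.766, -0.004]
force: [-0.1, -0.6, 1.0]
grip_width: 0.601
clock: 32.75
eef_pos: [0.4704, -0.3543, 0.0206]
tool_rot: [0.002, 0.643, 0.766, -0.004]
force: [-1.4, -0.1, 7.2]
grip_width: 0.362
clock: 33.33
eef_pos: [0.4702, -0.3519, 0.1694]
tool_rot: [0.001, 0.642, 0.766, -0.004]
force: [0.1, -0.1, -2.4]
grip_width: 0.364
from [ 0.4702 -0.3519  0.1694] yaw_y 10.1 tilt 0.44 q7 1.12 -> t [ 1.2694  1.1785 -0.0173] tw 0.000 | F [ 0.1 -0.1 -2.4] w 0.364 clk 33.3
```

```bash

python3 -m handwheel '[[-1,0.63,0.59,0,0],[-1,0.63,0.59,0,0],[-1,0.63,0.59,0,0],[-1,0.63,0.59,0,0],[-1,0.63,0.59,0,0],[-1,0.63,0.59,0,0]]'
python3 -m handwheel '[[-1,0.63,0.59,0,0],[-1,0.63,0.59,0,0],[-1,0.63,0.59,0,0],[-1,0.63,0.59,0,0],[-1,0.63,0.59,0,0],[-1,0.63,0.59,0,0],[-1,0.63,0.59,0,0]]'
python3 -c "
from h import *
go(.611,-.1335,.11)"
```

```text
clock: 33.83
eef_pos: [0.5397, -0.2427, 0.1664]
tool_rot: [-0.001, 0.642, 0.767, -0.005]
force: [-0.1, -0.8, -2.9]
grip_width: 0.362
clock: 34.42
eef_pos: [0.6087, -0.1371, 0.1648]
tool_rot: [-0.001, 0.643, 0.765, -0.006]
force: [-0.8, 0.1, -2.6]
grip_width: 0.362
from [ 0.6087 -0.1371  0.1648] yaw_y 9.9 tilt 0.69 q7 0.69 -> t [0.0234 0.0232 0.3651] tw 0.000 | F [-0.8  0.1 -2.6] w 0.362 clk 34.4
```

```bash

python3 -m handwheel '[[-1,0.02,0.023,0.1,0],[-1,0.02,0.023,0.25,0],[-1,0.02,0.023,0.36,0],[-1,0.02,0.023,0.36,0],[-1,0.02,0.023,0.36,0],[-1,0.02,0.023,0.36,0]]'
python3 -c "
from h import *
go(.611,-.1335,.08)"
```

```text
clock: 34.92
eef_pos: [0.6112, -0.1352, 0.1112]
tool_rot: [-0.001, 0.644, 0.765, -0.006]
force: [-0.1, 0.4, -1.6]
grip_width: 0.362
from [ 0.6112 -0.1352  0.1112] yaw_y 9.8 tilt 0.68 q7 0.73 -> t [0.0128 0.0029 0.208 ] tw 0.000 | F [-0.1  0.4 -1.6] w 0.362 clk 34.9
```

```bash

python3 -m handwheel '[[-1,0.012,0,0,0],[-1,0.012,0,0.1,0],[-1,0.012,0,0.2,0],[-1,0.012,0,0.2,0],[-1,0.012,0,0.2,0]]'
python3 -c "
from h import *
go(.611,-.1335,.0295)"
```

```text
clock: 35.33
eef_pos: [0.6094, -0.1333, 0.0796]
tool_rot: [-0.002, 0.644, 0.765, -0.007]
force: [0.7, 1.2, -1.6]
grip_width: 0.364
from [ 0.6094 -0.1333  0.0796] yaw_y 9.8 tilt 0.80 q7 0.75 -> t [-0.0008  0.0143  0.3341] tw 0.000 | F [ 0.7  1.2 -1.6] w 0.364 clk 35.3
```

```bash

python3 -m handwheel '[[-1,0,0.01,0.08,0],[-1,0,0.01,0.16,0],[-1,0,0.01,0.24,0],[-1,0,0.01,0.3,0],[-1,0,0.01,0.33,0],[-1,0,0.01,0.335,0],[-1,0,0.01,0.335,0]]'
python3 -m handwheel '[[0.2,0,0,0,0],[0.2,0,0,0,0],[0.2,0,0,0,0],[0.2,0,0,0,0],[0.2,0,0,0,0],[0.2,0,0,0,0]]'
python3 -m handwheel '[[0.2,0,0,-0.2,0],[0.2,0,0,-0.5,0],[0.2,0,0,-0.8,0],[0.2,0,0,-1,0],[0.2,0,0,-1,0],[0.2,0,0,-1,0]]'
python3 -c "
from h import *
go(.590,.1105,.18)"
```

```text
clock: 35.92
eef_pos: [0.6102, -0.1338, 0.0289]
tool_rot: [-0.002, 0.644, 0.765, -0.007]
force: [0.2, 0.2, -2.4]
grip_width: 0.36
clock: 36.42
eef_pos: [0.6104, -0.1337, 0.0291]
tool_rot: [-0.002, 0.644, 0.765, -0.007]
force: [1.7, 0.0, 1.1]
grip_width: 0.6
clock: 36.92
eef_pos: [0.6136, -0.1327, 0.1816]
tool_rot: [0.0, 0.644, 0.765, -0.005]
force: [0.5, -0.1, -0.1]
grip_width: 0.601
from [ 0.6136 -0.1327  0.1816] yaw_y 9.8 tilt 0.59 q7 0.68 -> t [ 1.6244  0.1214 -0.0017] tw 0.000 | F [ 0.5 -0.1 -0.1] w 0.601 clk 36.9
```

```bash

python3 -m handwheel '[[0.2,0.81,0.06,0,0],[0.2,0.81,0.06,0,0],[0.2,0.81,0.06,0,0],[0.2,0.81,0.06,0,0],[0.2,0.81,0.06,0,0],[0.2,0.81,0.06,0,0]]'
python3 -m handwheel '[[0.2,0.81,0.06,0,0],[0.2,0.81,0.06,0,0],[0.2,0.81,0.06,0,0],[0.2,0.81,0.06,0.2,0],[0.2,0.81,0.06,0.4,0],[0.2,0.81,0.06,0.4,0],[0.2,0.81,0.06,0.4,0]]'
cat > chk.py <<'E'
from h import *
for n in("top","scene"):
    q,d=arm.capture(n);cp=arm.camera_params(n);W=cloud(cp,d);hsv=cv2.cvtColor(q,cv2.COLOR_RGB2HSV);H,S=hsv[...,0],hsv[...,1]
    near=np.hypot(W[...,0]-.611,W[...,1]+.1335)<.06
    rd=((H<8)|(H>172))&(S>150)&near;g=(H>45)&(H<75)&(S>120)&near
    for k,m in(("red",rd),("green",g)):
        if m.sum()>5: P=W[m];P=P[P[:,2]>np.percentile(P[:,2],50)];print(n,k,m.sum(),np.mean(P,0).round(4),P[:,2].max().round(4))
    r=np.hypot(W[...,0]-.611,W[...,1]+.1335)
    print(n,"ring z",[(a,np.nanpercentile(W[...,2][(r>a)&(r<a+.008)],[10,50,90]).round(4)) for a in(.022,.033,.046)])
    y=(H>20)&(H<34)&(S>150)&(np.hypot(W[...,0]-.43,W[...,1]+.013)<.05);print("bottle z",np.nanmax(W[y][:,2]),np.nanmean(W[y],0).round(3))
E
python3 chk.py; python3 -c "
from h import *
go(.5897,.1101,.019)"
```

```text
clock: 37.42
eef_pos: [0.601, -0.0117, 0.1795]
tool_rot: [-0.0, 0.644, 0.765, -0.006]
force: [-0.3, -1.0, 0.4]
grip_width: 0.602
clock: 38.0
eef_pos: [0.5878, 0.1064, 0.1174]
tool_rot: [-0.001, 0.645, 0.764, -0.008]
force: [0.1, -0.1, 0.7]
grip_width: 0.6
top red 144 [ 0.6078 -0.1349  0.0395] 0.0452
top ring z [(0.022, array([0.0121, 0.0158, 0.0193])), (0.033, array([0.0111, 0.0146, 0.0189])), (0.046, array([0.0075, 0.0104, 0.0142]))]
bottle z 0.11171726712801355 [ 0.424 -0.016  0.065]
scene red 188 [ 0.6148 -0.1324  0.0392] 0.0434
scene ring z [(0.022, array([0.014 , 0.0159, 0.0178])), (0.033, array([0.0129, 0.0158, 0.0181])), (0.046, array([0.0089, 0.011 , 0.0138]))]
bottle z 0.09792907832615783 [ 0.446 -0.009  0.05 ]
from [0.5898 0.1069 0.1198] yaw_y 9.6 tilt 0.67 q7 0.31 -> t [0.027  0.0082 0.6717] tw 0.000 | F [-0.1  0.2  0.5] w 0.600 clk 38.1
```

Red is down on the base: boss top ≈0.040, disc top ≈0.016–0.017, centred on the pin. Picking green.

```bash

python3 -m handwheel '[[0.2,0.026,0.006,0.1,0],[0.2,0.026,0.006,0.3,0],[0.2,0.026,0.006,0.5,0],[0.2,0.026,0.006,0.67,0],[0.2,0.026,0.006,0.67,0],[0.2,0.026,0.006,0.67,0],[0.2,0.026,0.006,0.67,0]]'
python3 -m handwheel '[[-1,0,0,0,0],[-1,0,0,0,0],[-1,0,0,0,0],[-1,0,0,0,0],[-1,0,0,0,0],[-1,0,0,0,0],[-1,0,0,0,0],[-1,0,0,0,0]]' 25
python3 -m handwheel '[[-1,0,0,-0.3,0],[-1,0,0,-0.6,0],[-1,0,0,-0.9,0],[-1,0,0,-1,0],[-1,0,0,-1,0],[-1,0,0,-1,0],[-1,0,0,-1,0]]'
python3 -c "
from h import *
go(.6105,-.1335,.17)"
```

```text
clock: 38.68
eef_pos: [0.5909, 0.1095, 0.0208]
tool_rot: [0.001, 0.646, 0.764, -0.005]
force: [-0.7, -0.3, -0.1]
grip_width: 0.598
clock: 39.35
eef_pos: [0.5912, 0.1098, 0.022]
tool_rot: [0.001, 0.645, 0.764, -0.004]
force: [-2.6, -0.2, 6.5]
grip_width: 0.362
clock: 39.93
eef_pos: [0.5907, 0.1114, 0.171]
tool_rot: [0.001, 0.645, 0.764, -0.005]
force: [-0.3, 0.3, -2.1]
grip_width: 0.364
from [0.5907 0.1114 0.171 ] yaw_y 9.6 tilt 0.55 q7 0.27 -> t [-1.6315 -0.1428  0.0194] tw 0.000 | F [-0.3  0.3 -2.1] w 0.364 clk 39.9
```

```bash

python3 -m handwheel '[[-1,-0.82,-0.07,0,0],[-1,-0.82,-0.07,0,0],[-1,-0.82,-0.07,0,0],[-1,-0.82,-0.07,0,0],[-1,-0.82,-0.07,0,0],[-1,-0.82,-0.07,0,0]]'
python3 -m handwheel '[[-1,-0.81,-0.07,0,0],[-1,-0.81,-0.07,0,0],[-1,-0.81,-0.07,0,0],[-1,-0.81,-0.07,0,0],[-1,-0.81,-0.07,0,0],[-1,-0.81,-0.07,0.1,0],[-1,-0.81,-0.07,0.2,0],[-1,-0.81,-0.07,0.2,0]]'
python3 -c "
from h import *
go(.6105,-.1335,.112)"
```

```text
clock: 40.43
eef_pos: [0.5999, -0.0114, 0.1702]
tool_rot: [-0.001, 0.646, 0.764, -0.006]
force: [0.3, 0.4, -2.0]
grip_width: 0.362
clock: 41.1
eef_pos: [0.6079, -0.1288, 0.1375]
tool_rot: [-0.004, 0.644, 0.765, -0.007]
force: [-0.6, -0.0, -1.6]
grip_width: 0.362
from [ 0.6079 -0.1288  0.1375] yaw_y 9.8 tilt 0.88 q7 0.70 -> t [-0.0334  0.0145  0.1697] tw 0.000 | F [-0.6 -0.  -1.6] w 0.362 clk 41.1
```

```bash

python3 -m handwheel '[[-1,-0.033,0.014,0,0],[-1,-0.033,0.014,0,0],[-1,-0.033,0.014,0.08,0],[-1,-0.033,0.014,0.16,0],[-1,-0.033,0.014,0.17,0],[-1,-0.033,0.014,0.17,0]]'
python3 -c "
from h import *
go(.6105,-.1335,.085)"
```

```text
clock: 41.6
eef_pos: [0.6095, -0.1332, 0.1106]
tool_rot: [-0.005, 0.644, 0.765, -0.007]
force: [-0.4, 0.1, -1.2]
grip_width: 0.361
from [ 0.6095 -0.1332  0.1106] yaw_y 9.8 tilt 1.01 q7 0.73 -> t [-0.003   0.0092  0.1706] tw 0.000 | F [-0.4  0.1 -1.2] w 0.361 clk 41.6
```

```bash

python3 -m handwheel '[[-1,-0.003,0.008,0.05,0],[-1,-0.003,0.008,0.11,0],[-1,-0.003,0.008,0.17,0],[-1,-0.003,0.008,0.17,0]]'
python3 -c "
from h import *
go(.6105,-.1335,.059)"
```

```text
clock: 41.93
eef_pos: [0.6089, -0.1331, 0.0828]
tool_rot: [-0.006, 0.644, 0.765, -0.008]
force: [-0.8, 0.4, -1.5]
grip_width: 0.365
from [ 0.6089 -0.1331  0.0828] yaw_y 9.8 tilt 1.19 q7 0.75 -> t [-0.0042  0.0133  0.1584] tw 0.000 | F [-0.8  0.4 -1.5] w 0.365 clk 41.9
```

```bash

python3 -m handwheel '[[-1,-0.004,0.013,0.05,0],[-1,-0.004,0.013,0.1,0],[-1,-0.004,0.013,0.14,0],[-1,-0.004,0.013,0.155,0],[-1,-0.004,0.013,0.155,0],[-1,-0.004,0.013,0.155,0]]'
python3 -m handwheel '[[0.2,0,0,0,0],[0.2,0,0,0,0],[0.2,0,0,0,0],[0.2,0,0,0,0],[0.2,0,0,0,0],[0.2,0,0,0,0]]'
python3 -m handwheel '[[0.2,0,0,-0.2,0],[0.2,0,0,-0.5,0],[0.2,0,0,-0.8,0],[0.2,0,0,-1,0],[0.2,0,0,-1,0],[0.2,0,0,-1,0]]'
python3 -m handwheel '[[0.2,-0.7,-0.7,-0.2,0],[0.2,-0.7,-0.7,-0.2,0],[0.2,-0.7,-0.7,-0.2,0],[0.2,-0.7,-0.7,-0.2,0],[0.2,-0.7,-0.7,-0.2,0],[0.2,-0.7,-0.7,-0.2,0],[0.2,-0.7,-0.7,-0.2,0]]'
python3 chk.py
python3 - <<'E'
from h import *
q,d=arm.capture("scene");cv2.imwrite("pics/end.png",cv2.resize(q[170:370,200:530],None,fx=2.4,fy=2.4,interpolation=cv2.INTER_CUBIC)[:,:,::-1]);go(.6,-.13,.2)
E
```

```text
clock: 42.43
eef_pos: [0.6105, -0.1336, 0.0595]
tool_rot: [-0.006, 0.644, 0.765, -0.008]
force: [-0.9, 0.6, -1.3]
grip_width: 0.362
clock: 42.93
eef_pos: [0.6106, -0.1336, 0.0597]
tool_rot: [-0.006, 0.644, 0.765, -0.008]
force: [0.2, -0.2, -0.4]
grip_width: 0.603
clock: 43.43
eef_pos: [0.6149, -0.1332, 0.2121]
tool_rot: [-0.004, 0.644, 0.765, -0.007]
force: [-0.3, 0.1, 0.1]
grip_width: 0.605
clock: 44.02
eef_pos: [0.5299, -0.2531, 0.2426]
tool_rot: [-0.005, 0.643, 0.765, -0.007]
force: [-0.2, 0.3, -0.8]
grip_width: 0.603
top green 75 [ 0.6143 -0.1278  0.0679] 0.0722
top ring z [(0.022, array([0.0404, 0.0433, 0.047 ])), (0.033, array([0.0099, 0.0159, 0.0443])), (0.046, array([0.0071, 0.0106, 0.014 ]))]
from [ 0.5305 -0.2526  0.2427] yaw_y 10.0 tilt 0.98 q7 0.86 -> t [0.7246 0.6033 0.2738] tw 0.000 | F [ 0.4  0.3 -0.7] w 0.596 clk 44.1Traceback (most recent call last):
  File "chk.py", line 10, in <module>
    y=(H>20)&(H<34)&(S>150)&(np.hypot(W[...,0]-.43,W[...,1]+.013)<.05);print("bottle z",np.nanmax(W[y][:,2]),np.nanmean(W[y],0).round(3))
                                                                                        ~~~~~~~~~^^^^^^^^^^^
    res = np.fmax.reduce(a, axis=axis, out=out, **kwargs)
ValueError: zero-size array to reduction operation fmax which has no identity
```

View pics/end.png

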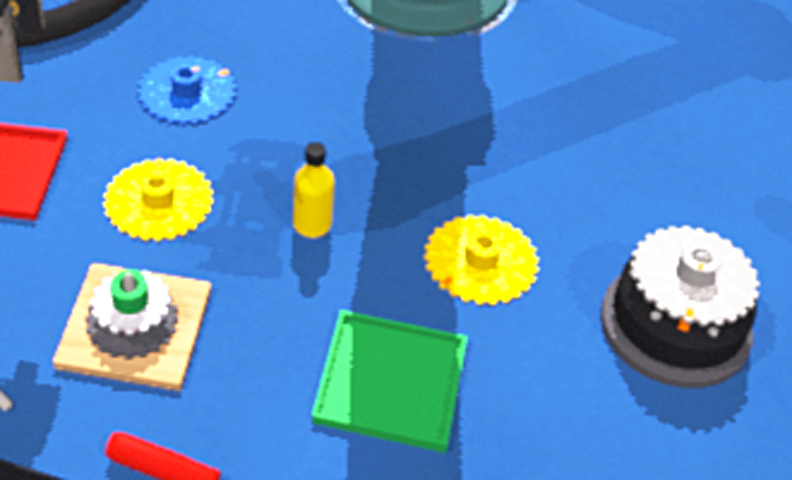

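The last picture shows green on red on the spindle (130,300), steel on the unit with its marks in line (688,313)/(683,326), and the bottle upright (313,195). The bottle check failed only because the arm hid the bottle from the top camera.

```bash

python3 -m handwheel '[[0.2,0,0,0,0],[0.2,0,0,0,0],[0.2,0,0,0,0],[0.2,0,0,0,0]]' && python3 -c "
from plant import arm
print(arm.hand_in())"
```

```text
clock: 44.45
eef_pos: [0.5307, -0.2521, 0.2425]
tool_rot: [-0.005, 0.642, 0.766, -0.007]
force: [-1.0, -0.1, 0.5]
grip_width: 0.603
the job is handed in; nothing more can be done
None
```

The job is finished and handed in at about 44.5 s of the 136 s allowed. The hand-in reports no verdict.

**What I did:** I laid green in the green tray, then red in the red tray. I seated the steel sprocket on the drive unit, then put red and then green back on the spindle.

**Last checks:**
- **Steel sprocket:** it came down on the shoulder with about 7 N of contact, at the expected height. Its orange mark lines up with the unit's stripe.
- **Red sprocket:** it sits on the spindle base and near the pin, with its boss top at about 40 mm. The two cameras put its centre about 3–4 mm either side of the pin in x.
- **Green sprocket:** it sits on red, with its disc surface read at 43 mm against 45 mm expected. The top camera read about 2 mm low on other surfaces too. It also put the boss centre about 6 mm from the pin, but from few pixels and partly hidden.
- **Oil bottle:** it is upright in the last picture, and the arm was clear and still at hand-in.

**What went wrong or disagreed:**
- My first grip on green closed too late and lifted nothing. The stack was undisturbed and the second try worked.
- The cameras differed by up to 4 mm on the shaft position. I aimed between their readings, and the sprocket went down without side force.
- The final numeric check stopped at the bottle because the arm hid it from the top camera, so the scene-camera figures were not repeated for the finished stack.

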